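# Stack the bead tins and light up the top lid

### The arm

A 6-joint arm with a two-finger parallel gripper is mounted at the origin on the work surface. World frame = base frame: x ahead of the robot, y to its left, z up, the work surface at z = 0. Lengths are in m, angles in rad, forces in N, time in s.
With the tool pointing down it reaches from about 0.35 to 0.85 m from the base axis. Payload 8.1 kg.
Tool frame: the origin (TCP) lies at the very end of the fingers, on their centre line; the grasp point (between the pads) lies 19 mm behind it; z points along the fingers, x is the direction in which the jaws open and shut, and the axes are right-handed (so a half turn about z gives the same grasp; the last joint's range is limited). The gripper opens to 93 mm and grips with 3 to 60 N. Pads are 15 mm wide; open, the fingers measure 128 mm over their backs; the gripper's body (75 mm by 188 mm) begins 65 mm behind the grasp point.
Start: joints at [-1.201, 0.13, 1.488, -0, 1.523, -0.085], TCP at [0.264, -0.539, 0.219] pointing down, gripper open.
Joint ranges: [-2.96, 2.96], [-0.89, 2.26], [0.02, 2.5], [-1.34, 4.48], [0, 2.73], [-2.66, 2.66]. Speed limits (rad/s): [2.39, 2.39, 2.79, 3.14, 3.14, 3.14].

### API

Orientations are given as a rotation vector (axis times angle).
In Python, from plant import robot gives the robot as it stands. The module is installed in compiled form; this text tells all that it offers.
- The arm moves only by the tool jog_arm, never from a script. Its argument "commands" is one flat list of numbers, 5 for each row, row after row: the gripper's target within -1 to 1 (shut at 1, half-way at 0, fully open at -1), then the shift along the tool's x, y, z in m, then the turn about the tool's z in degrees. A call has 1 to 20 rows; each row shifts and turns the commanded pose from where the row before left it, along the tool's axes as they then stand; what a row does not reach is not made up. A row lasts 1/12 s, in which the tool goes at most 41.7 mm and 7.16 degrees, less where a joint would pass 70% of its speed; a pose out of reach is approached as far as the arm can. A call is refused whole if a number of a shift passes 0.0417 or a number of a turn 7.16, either way. A call with a gripper value outside its range is refused whole. The fingers move at their own pace and stop on an object; "grip_force" is the grip in N (left out, the last holds). Time passes only in rows, so rows that do not move let the fingers close. It gives the time, the measured TCP pose, the force and the opening at its end, in the units of the state.
- robot.read_state(): the state, without advancing time (a new reading comes with each control period).
- robot.read_camera(name): name is "scene" or "top"; returns a dict with "img" (480x640x3 uint8, blue, green, red), "vfov" (degrees; the focal length in pixels is half the picture's height over the tangent of half this angle, whatever the lens; pixels are square), "cx", "cy" (the principal point, pixels), "extrinsics" (4x4, takes a point from world to camera coordinates). Camera axes: x right, y down, z forward; pixel columns grow to the right and rows downward; lengths in m; the calibration is good to about 2 mm. A picture is of the moment at which its call begins. There is no depth.
- robot.close_job(): hands the job in, once; it reports no verdict.
Trained networks look in a picture, given as the dict that the camera call returned (one of the last four; its "shot" number tells which), for a name from the list of things; names that differ only in an ending like _2 or _b are one class to them, and where a whole thing is asked for, a point or a joint stands for the part that bears it (a point fixed in the world has none). Each returns a list of dicts, best first, with "score" (0 to 1); they miss things now and then, are a little off and sometimes report something else, mostly with a low value. They report only what shows in the picture. A call takes as long as a camera call. They do not tell look-alikes from the thing itself.
- robot.recognise(thing, picture): "box" ([centre column, centre row, width, height] as shares, 0 to 1, of the picture: columns of its width, rows of its height, round what is visible of it).
- robot.pinpoint(thing, picture): "position" ([row, column] as shares, 0 to 1, of the picture: columns of its width, rows of its height: a listed point, or the origin of a listed thing).
The state is a dict: "t": time; "q": joint angles; "dq": joint speeds; "joint_torque": joint torques, N m; "tool_pos": TCP position; "orientation": TCP orientation; "force": force on the tool from outside, world axes, zero at the start; "wrist_torque": the same for the moment, N m; "opening": finger opening in m.
Only numpy, scipy, OpenCV 4.12 (cv2) and the standard library are available. Lean on these libraries where they do the work, as an engineer would, in place of code of your own. Each camera call takes 0.05 s, during which the arm holds its last target.

### The job

To check the bead tins for dents, build them into one column where the grey-lidded tin stands: set the blue-lidded tin squarely on the grey one and let go, then the yellow-lidded tin squarely on the blue one, long sides along long sides. Then draw the red penlight straight up out of the pine organizer, tilt it about halfway between upright and level, and finish while still holding it still in the gripper, raised clear of everything, its lens about 8 cm from the yellow lid and shining at the middle of it. Do not shift the grey tin, and leave the bowl, bead container and pliers alone.

Things in the scene. Friction and masses are not known exactly. Their poses are not given: they have to be found in the camera images.
- tin_base: closed rectangular metal bead tin, silver sides, grey lid; 64 (its x) x 48 (its y) x 36 mm high overall, vertical sides, flat top and bottom, about 400 g; it stands on the table and is the bottom of the column. Origin: centre of its underside; z up.
- tin_blue: closed rectangular metal bead tin, silver sides, blue lid; 64 (its x) x 48 (its y) x 36 mm high overall, vertical sides, flat top and bottom, about 150 g; starts on the table. Origin: centre of its underside; z up.
- tin_yellow: closed rectangular metal bead tin, silver sides, yellow lid; 64 (its x) x 48 (its y) x 36 mm high overall, vertical sides, flat top and bottom, about 150 g; starts on the table. Origin: centre of its underside; z up.
- tin_yellow_lid (a point): centre of the top face of the yellow tin's lid (36 mm above the tin's origin).
- organizer: pine organizer box, fixed to the table, 110 (x) x 100 (y) x 70 mm high, small sliding door on its -x face. Origin: centre of its underside; z up. In the middle of its top is a round upright socket, 22 mm across and 50 mm deep (its bottom is 20 mm above the table), holding the penlight. A crimping press up to 360 mm high is bolted to the table at least 50 mm farther to the robot's right, an obstacle only.
- light: red penlight, a straight round rod 20 mm across and 140 mm long, about 80 g, black band near its tail, steel ring at the lens end. Origin: centre of the lens face; its z axis runs along the rod from lens to tail, so it shines along -z. It starts standing loose in the organizer's socket, lens down, with 90 mm showing above the box (tail 160 mm above the table); it comes out straight upwards.
- bowl: yellow ceramic pinch bowl, 84 mm across the rim, 32 mm high, standing loose on the table. Origin: centre of its underside. Not part of the job.
- beads: clear round bead container with white screw cap, 60 mm across, 50 mm high, standing loose. Origin: centre of its underside. Not part of the job.
- pliers: blue-handled pliers lying flat and loose on the table, about 136 mm long along their x (jaws to +x), 52 mm wide, 12 mm high. Origin: near the pivot, at table height. Not part of the job.
Mind the look-alikes: they are no part of the job. Of the things like the pliers, leave any that is black, green or turquoise; of the rest the smaller one is meant.

How it is judged:
On the way, in this order (a step that is already met when the one before it is completed fails the run):
1. the blue tin rests squarely on the grey tin, released (x of tin_blue in the frame of tin_base between -0.008 and 0.008 m and y of tin_blue in the frame of tin_base between -0.008 and 0.008 m and z of tin_blue in the frame of tin_base between 0.032 and 0.04 m and angle between the x axis of tin_blue and the x axis of tin_base, either way round below 0.15 rad and angle between tin_blue's own z axis and vertical below 0.08 rad and contact force between tin_blue and the fingers below 0.1 N and linear speed of tin_blue below 0.03 m/s), for 0.2 s.
2. the yellow tin rests squarely on the blue tin, released (x of tin_yellow in the frame of tin_blue between -0.008 and 0.008 m and y of tin_yellow in the frame of tin_blue between -0.008 and 0.008 m and z of tin_yellow in the frame of tin_blue between 0.032 and 0.04 m and angle between the x axis of tin_yellow and the x axis of tin_blue, either way round below 0.15 rad and angle between tin_yellow's own z axis and vertical below 0.08 rad and contact force between tin_yellow and the fingers below 0.1 N and linear speed of tin_yellow below 0.03 m/s), for 0.2 s.
3. the penlight is drawn out of its socket, lens above the organizer's top, in the gripper (z of light in the frame of organizer above 0.075 m and contact force between light and the fingers above 1 N), for 0.1 s.
At the end, for the whole second after the job is handed in: Blue on grey, yellow on blue, within 8 mm and 0.15 rad, level, not touched by the gripper; penlight held still by the fingers, touching nothing else, tilted 30 to 60 degrees, lens lower, its axis within 22 mm (each way) of the yellow lid's centre, lens 40 to 130 mm from it (all of step 1 and all of step 2 and x of tin_yellow_lid in the frame of light between -0.022 and 0.022 m and y of tin_yellow_lid in the frame of light between -0.022 and 0.022 m and z of tin_yellow_lid in the frame of light between -0.13 and -0.04 m and angle between light's own z axis and vertical between 0.52 and 1.05 rad and height (world z) of light above 0.125 m and contact force between light and the fingers above 1 N and linear speed of light below 0.03 m/s and contact force between light and tin_base below 0.1 N and contact force between light and tin_blue below 0.1 N and contact force between light and tin_yellow below 0.1 N and contact force between light and organizer below 0.1 N and contact force between light and bowl below 0.1 N and contact force between light and beads below 0.1 N and contact force between light and pliers below 0.1 N); the arm keeps its last pose, push and grip.
It fails at once if bowl disturbed (shifted more than 20 mm) (distance of bowl from where it was at the start of the episode above 0.02 m).
It fails at once if beads disturbed (shifted more than 20 mm) (distance of beads from where it was at the start of the episode above 0.02 m).
It fails at once if pliers disturbed (shifted more than 20 mm) (distance of pliers from where it was at the start of the episode above 0.02 m).
It fails at once if the bottom tin is shifted more than 20 mm (distance of tin_base from where it was at the start of the episode above 0.02 m).
It also fails if it takes over 69 s, if anything falls off the work surface, if the arm or the gripper's body presses on something with over 40 N, if the wrist force passes 120 N, or if a joint passes its speed limit or range.

## Working session

There is one attempt and no reset: what is moved stays moved. The work goes in short steps, Python scripts to look and compute and a tool call to move; the robot and the scene stay as the last step left them, time stands still between calls to the robot, and variables do not carry over. Pictures are saved under pics/ and viewed, and the job is handed in when it is done.

Besides the shell and the picture viewer there is one more tool, called after "Request:" as name(argument=value, ...), one argument or row to a line, values as JSON. jog_arm: Moves the arm, as the interface text tells. Its arguments: {"type":"object","properties":{"commands":{"type":"array"},"grip_force":{"type":"number"}},"required":["commands"]}

```bash
mkdir -p pics; ls
python3 - <<'E'
from plant import robot
import cv2
s=robot.read_state(); print(s)
for n in("scene","top"):
    p=robot.read_camera(n); cv2.imwrite(f"pics/{n}0.png",p["img"]); print(n,p["vfov"],p["cx"],p["cy"],p["extrinsics"].tolist() if hasattr(p["extrinsics"],'tolist') else p["extrinsics"], p["shot"])
    for t in ["tin_base","tin_blue","tin_yellow","organizer","light","bowl","beads","pliers"]:
        print(t,[(round(d["score"],2),[round(v) for v in (d["box"][0]*640,d["box"][1]*480,d["box"][2]*640,d["box"][3]*480)]) for d in robot.recognise(t,p)][:4],[(round(d["score"],2),round(d["position"][1]*640),round(d["position"][0]*480)) for d in robot.pinpoint(t,p)][:4])
E
```

```text
pics
{'t': 0.0, 'q': array([-1.20140306e+00,  1.31128255e-01,  1.48928999e+00, -3.41393863e-05,
        1.52299186e+00, -8.53827028e-02]), 'dq': array([ 0.0019894 ,  0.00047902,  0.00180918, -0.0005124 ,  0.00094194,
        0.000159  ]), 'joint_torque': array([ 7.06952087e-04, -5.59831953e+01, -4.91772723e+01,  7.69860414e-02,
        3.54325015e-02, -1.78552218e-04]), 'tool_pos': array([ 0.26336705, -0.53847134,  0.21760122]), 'orientation': array([-2.66414459e+00,  1.66290545e+00,  2.31541545e-03]), 'force': array([ 0.32606035,  0.08767656, -0.122001  ]), 'wrist_torque': array([0.04354073, 0.04039116, 0.03122755]), 'opening': 0.09280480400922365}
scene 45.813226753193305 317.7197677699641 243.5612961899574 [[0.7597027289056142, 0.6502612130036919, 0.0034811716892686317, -0.3834621897822367], [0.41922428909945353, -0.4856749653402277, -0.7670533380872717, -0.2258848436272454], [-0.4970943161236314, 0.5841919058877276, -0.6415738912805314, 1.5846406835918383], [0.0, 0.0, 0.0, 1.0]] 1
tin_base [(0.78, [348, 247, 33, 31])] [(0.92, 345, 255)]
tin_blue [(0.87, [403, 217, 37, 28])] [(0.9
[... 764 characters left out ...]
29, -0.9956291685533613, 1.1544859786369652], [0.0, 0.0, 0.0, 1.0]] 2
tin_base [(0.31, [387, 255, 52, 61])] [(0.67, 286, 224)]
tin_blue [(0.78, [205, 209, 27, 27]), (0.35, [391, 252, 14, 12])] [(0.85, 205, 213)]
tin_yellow [(0.87, [168, 290, 27, 32])] [(0.59, 168, 291)]
organizer [(0.67, [387, 257, 54, 57])] [(0.97, 385, 254), (0.26, 256, 142)]
light [(0.73, [390, 254, 15, 10])] [(0.66, 383, 255)]
bowl [(0.95, [256, 137, 38, 32])] [(0.86, 257, 142)]
beads [(0.84, [318, 136, 26, 28])] [(0.84, 319, 140)]
pliers [(0.92, [252, 337, 77, 62]), (0.86, [400, 340, 56, 49]), (0.72, [455, 235, 56, 24]), (0.71, [336, 293, 27, 61])] [(0.93, 406, 329), (0.87, 330, 300), (0.79, 263, 328), (0.74, 422, 147)]
```

View pics/scene0.png

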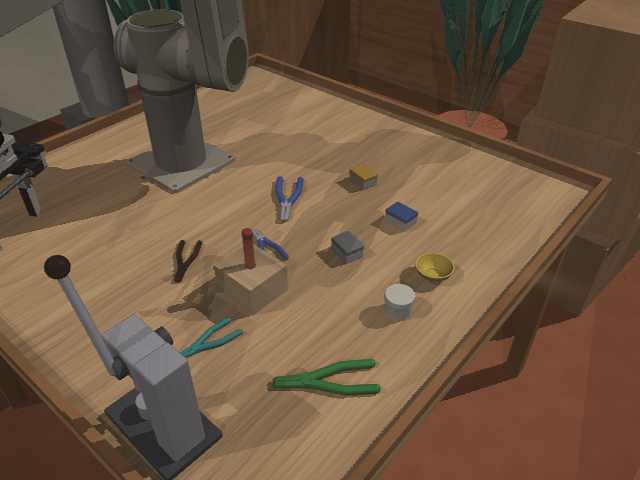

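View pics/top0.png

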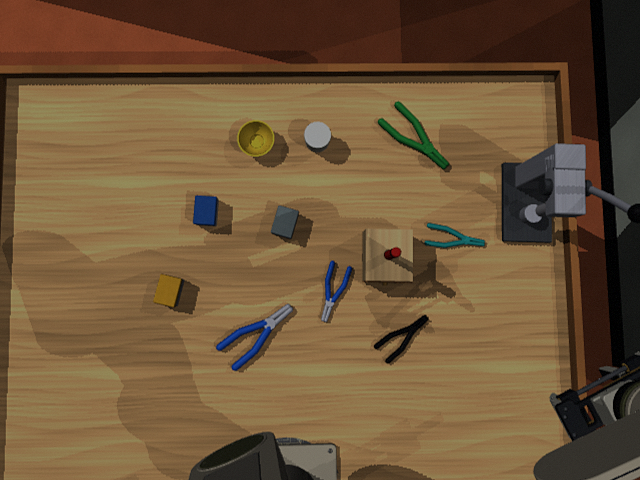

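The scene has one tin of each colour. In the top view they are grey (285,222), blue (205,210) and yellow (168,291). The penlight stands in the organizer at (390,254). The pliers meant are the small blue pair at (336,293); the large blue, black, green and turquoise pairs are look-alikes. Next I'll measure the lids.

```bash
cat > h.py <<'E'
import numpy as np, cv2
from plant import robot
def ray(p,u,v):
    f=240/np.tan(np.radians(p["vfov"])/2); E=np.array(p["extrinsics"])
    d=E[:3,:3].T@np.array([(u-p["cx"])/f,(v-p["cy"])/f,1]); return -E[:3,:3].T@E[:3,3],d
def plane(p,u,v,z):
    o,d=ray(p,u,v); return o+d*(z-o[2])/d[2]
def proj(p,X):
    f=240/np.tan(np.radians(p["vfov"])/2); E=np.array(p["extrinsics"]); c=E[:3,:3]@np.array(X)+E[:3,3]
    return c[0]/c[2]*f+p["cx"],c[1]/c[2]*f+p["cy"]
def crop(p,u,v,r,name,k=8):
    im=p["img"][max(0,v-r):v+r,max(0,u-r):u+r]; im=cv2.resize(im,None,fx=k,fy=k,interpolation=cv2.INTER_CUBIC); cv2.imwrite(name,im)
E
python3 - <<'E'
from h import *
P={n:robot.read_camera(n) for n in("scene","top")}
rows=[]
for n,c in(("top",((286,222),(205,211),(168,291),(390,255))),("scene",((347,247),(402,216),(363,176),(250,260)))):
    p=P[n]; r=[]
    for (u,v) in c:
        k=p["img"][v-24:v+24,u-24:u+24] if u!=390 and u!=250 else cv2.resize(p["img"][v-40:v+40,u-40:u+40],(48,48),interpolation=cv2.INTER_AREA) 
        if u in(390,250): k=p["img"][v-40:v+40,u-40:u+40]
        r.append(cv2.resize(k,(384,288) if 0 else (290,290),interpolation=cv2.INTER_CUBIC))
    rows.append(np.vstack([np.hstack(r[:2]),np.hstack(r[2:])]))
    cv2.imwrite(f"pics/crop_{n}.png",rows[-1])
for n in P: print(n,[P[n]["img"][v,u].tolist() for u,v in (((286,222),(205,211),(168,291)) if n=="top" else ((347,242),(402,212),(363,172)))])
E
```

```text
scene [[84, 86, 85], [107, 72, 57], [54, 110, 141]]
top [[70, 70, 62], [97, 48, 22], [27, 100, 135]]
```

View pics/crop_top.png

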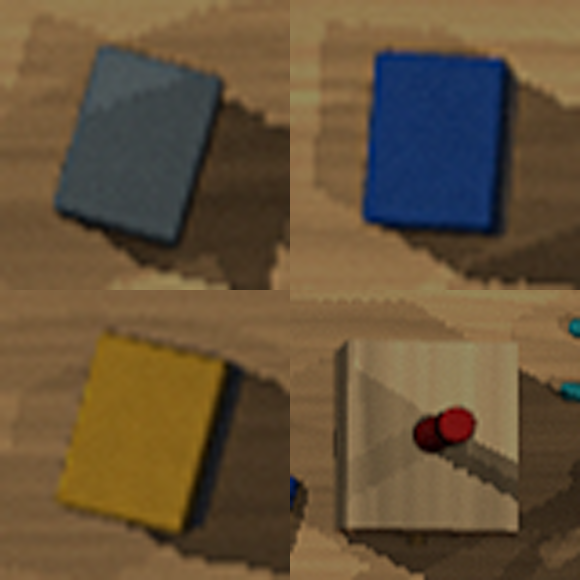

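View pics/crop_scene.png

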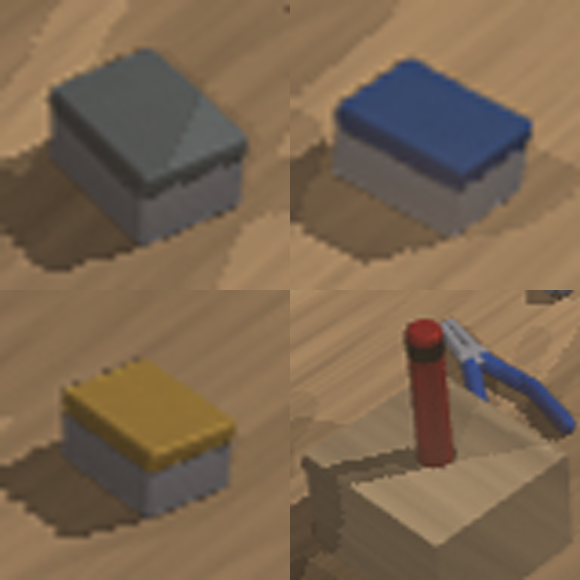

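Run:
```python
from h import *
from scipy.optimize import least_squares
T=robot.read_camera("top");S=robot.read_camera("scene")
def px(c,o,s): return [(c[0]+.5)/s-.5+o[0],(c[1]+.5)/s-.5+o[1]]
s=290/48
Q={"grey":((262,198),[(102,46),(222,78),(180,242),(56,210)],(323,223),[(50,92),(246,145)]),
"blue":((181,187),[(86,52),(218,60),(207,230),(74,220)],(378,192),[(46,112),(240,128)]),
"yellow":((144,267),[(42*1.+62,42),(226,72),(184,240),(60,208)],(339,152),[(62,102),(234,135)])}
for n,(o,c,os_,cs) in Q.items():
    W=np.array([plane(T,*px(q,o,s),.036)[:2] for q in c])
    W2=np.array([plane(S,*px(q,os_,s),.036)[:2] for q in cs])
    L=[np.linalg.norm(W[i]-W[(i+1)%4]) for i in range(4)]
    # long side edge 1-2 and 0-3
    d=(W[1]-W[2])/2+(W[0]-W[3])/2
    print(n,"c",W.mean(0).round(4),"scene c",W2.mean(0).round(4),"sides",np.round(L,4),"yaw long deg",np.degrees(np.arctan2(d[1],d[0])).round(1), "diag",np.linalg.norm(W2[0]-W2[1]).round(4))
s=290/80
W=np.array([plane(T,*px(q,(350,215),s),.07)[:2] for q in [(58,52),(228,52),(228,240),(60,240)]]);print("org",W.mean(0),[np.linalg.norm(W[i]-W[(i+1)%4]).round(4) for i in range(4)])
print("tail top",plane(T,*px((167,135),(350,215),s),.16),"scene",plane(S,*px((134,40),(210,220),s),.16))
for n,p,b in(("bowl",T,(256,137)),("beads",T,(318,135)),("pl",T,(336,293)),("press",T,(555,180))): print(n,plane(p,*b,.03))
# subpixel colour check
for n,f in(("blue",lambda i:(i[...,0]>i[...,2]*1.8)&(i[...,0]>60)),("yellow",lambda i:(i[...,2]>i[...,0]*3.)&(i[...,2]>90))):
    m=f(T["img"].astype(float)).astype(np.uint8)
    u,v={"blue":(205,211),"yellow":(168,291)}[n]; k=np.zeros_like(m);k[v-22:v+22,u-22:u+22]=m[v-22:v+22,u-22:u+22]
    pts=np.argwhere(k)[:,::-1]; W=np.array([plane(T,*q,.036)[:2]*1000 for q in pts],dtype=np.float32); print(n,cv2.minAreaRect(W),W.mean(0))
```

```text
grey c [ 0.5901 -0.0047] scene c [ 0.5932 -0.0035] sides [0.0451 0.0616 0.0462 0.062 ] yaw long deg -15.3 diag 0.0772
blue c [0.6174 0.1696] scene c [0.6201 0.1709] sides [0.0478 0.0621 0.048  0.0614] yaw long deg -3.5 diag 0.0761
yellow c [0.4445 0.2488] scene c [0.4447 0.2523] sides [0.0449 0.061  0.0455 0.0605] yaw long deg -13.8 diag 0.0775
org [ 0.51231896 -0.22649321] [np.float64(0.1), np.float64(0.1101), np.float64(0.098), np.float64(0.1099)]
tail top [ 0.51261027 -0.22520894  0.16      ] scene [ 0.51407167 -0.22283386  0.16      ]
bowl [0.78076041 0.05813006 0.03      ]
beads [ 0.78429597 -0.08003314  0.03      ]
pl [ 0.43286547 -0.11456389  0.03      ]
press [ 0.67762247 -0.60834958  0.03      ]
blue ((617.7791137695312, 170.70419311523438), (45.9678955078125, 61.387123107910156), 85.78307342529297) [617.63464 170.81758]
yellow ((444.1309814453125, 250.2341766357422), (45.49863052368164, 63.47850036621094), 75.48162841796875) [444.23712 250.28893]
```

```bash
cat >> h.py <<'E'
from scipy.spatial.transform import Rotation as Ro
def tool():
    s=robot.read_state(); R=Ro.from_rotvec(s["orientation"]).as_matrix(); return s,s["tool_pos"],R
def plan(xyz,yaw=None):
    s,p,R=tool(); y0=np.degrees(np.arctan2(R[1,0],R[0,0])); dt=0
    if yaw is not None:
        d=[(yaw+k-y0+180)%360-180 for k in(0,180)]; print("turn options (tool z deg)",[-round(v,2) for v in d],"q6",np.degrees(s["q"][5]).round(1)); dt=min(d,key=abs)
    Rn=Ro.from_euler("z",dt,degrees=True).as_matrix()@R
    print("t",round(s["t"],2),"pos",p.round(4),"yaw",y0.round(2),"tilt",np.degrees(np.arccos(-R[2,2])).round(2),"force",s["force"].round(1),"open",round(s["opening"],4))
    print("shift before turn axes",(R.T@(np.array(xyz)-p)).round(4),"after turn",(Rn.T@(np.array(xyz)-p)).round(4))
E
python3 -c "
from h import *
plan([.618,.1703,.12],-3.6+90)
plan([.4443,.25,.12],-14+90)
plan([.512,-.2245,.2],0)"
```

```text
turn options (tool z deg) [np.float64(-150.34), np.float64(29.66)] q6 -4.9
t 1.9 pos [ 0.2636 -0.539   0.2186] yaw -63.94 tilt 0.0 force [-0.5 -0.   0.3] open 0.0928
shift before turn axes [-0.4815 -0.6299  0.0987] after turn [-0.7302 -0.3092  0.0986]
turn options (tool z deg) [np.float64(-139.94), np.float64(40.06)] q6 -4.9
t 1.9 pos [ 0.2636 -0.539   0.2186] yaw -63.94 tilt 0.0 force [-0.5 -0.   0.3] open 0.0928
shift before turn axes [-0.6294 -0.5089  0.0986] after turn [-0.8093  0.0156  0.0986]
turn options (tool z deg) [np.float64(-63.94), np.float64(116.06)] q6 -4.9
t 1.9 pos [ 0.2636 -0.539   0.2186] yaw -63.94 tilt 0.0 force [-0.5 -0.   0.3] open 0.0928
shift before turn axes [-0.1734 -0.3613  0.0186] after turn [ 0.2484 -0.3145  0.0187]
```

Request:
jog_arm(
  commands=[-1,0,0,0,5.93,-1,0,0,0,5.93,-1,0,0,0,5.93,-1,0,0,0,5.93,-1,0,0,0,5.94,-1,-0.015,-0.007,0,0,-1,-0.03,-0.013,0,0,-1,-0.03,-0.013,0,0,-1,-0.03,-0.013,0,0,-1,-0.03,-0.013,0,0,-1,-0.03,-0.013,0,0,-1,-0.03,-0.013,0,0,-1,-0.03,-0.013,0,0,-1,-0.03,-0.013,0,0,-1,-0.03,-0.013,0,0,-1,-0.03,-0.013,0,0,-1,-0.03,-0.013,0,0,-1,-0.03,-0.013,0,0,-1,-0.03,-0.013,0,0,-1,-0.03,-0.013,0,0],
  grip_force=20,
)

```text
t: 3.57
tool_pos: [0.4801, -0.1152, 0.2189]
orientation: [-2.15, 2.29, -0.001]
force: [-0.2, -0.2, 0.4]
opening: 0.0927
```

Request:
jog_arm(
  commands=[-1,-0.03,-0.013,0,0,-1,-0.03,-0.013,0,0,-1,-0.03,-0.013,0,0,-1,-0.03,-0.013,0,0,-1,-0.03,-0.013,0,0,-1,-0.03,-0.013,0,0,-1,-0.03,-0.013,0,0,-1,-0.03,-0.013,0,0,-1,-0.03,-0.013,0,0,-1,-0.025,-0.008,0,0,-1,0,0,0,0,-1,0,0,0,0],
)

```text
t: 4.57
tool_pos: [0.6228, 0.1712, 0.218]
orientation: [2.153, -2.287, -0.001]
force: [0.2, -0.7, 0.3]
opening: 0.0932
```

```bash
python3 -c "
from h import *
plan([.618,.1703,.12],-3.6+90)
p=robot.read_camera('top');cv2.imwrite('pics/t1.png',p['img'])"
```

```text
turn options (tool z deg) [np.float64(-179.87), np.float64(0.13)] q6 104.3
t 4.57 pos [0.6228 0.1712 0.218 ] yaw -93.47 tilt 0.05 force [ 0.2 -0.7  0.3] open 0.0932
shift before turn axes [0.0012 0.0046 0.098 ] after turn [0.0012 0.0046 0.098 ]
```

Request:
jog_arm(
  commands=[-1,0.001,0.005,0.01,0,-1,0,0,0.03,0,-1,0,0,0.03,0,-1,0,0,0.03,0,-1,0,0,0.03,0,-1,0,0,0.025,0,-1,0,0,0.02,0,-1,0,0,0.015,0,-1,0,0,0.01,0,-1,0,0,0.005,0,-1,0,0,0.005,0,-1,0,0,0,0],
)

```text
t: 5.62
tool_pos: [0.6178, 0.1687, 0.0086]
orientation: [2.15, -2.291, 0.0]
force: [-0.5, 0.0, 0.2]
opening: 0.0929
```

```bash
python3 -c "
from h import *
plan([.618,.1703,.007],-3.6+90)
p=robot.read_camera('scene');crop(p,400,200,45,'pics/s2.png',7)"
```

```text
turn options (tool z deg) [np.float64(179.97), np.float64(-0.03)] q6 104.3
t 5.62 pos [0.6178 0.1687 0.0086] yaw -93.63 tilt 0.0 force [-0.5  0.   0.2] open 0.0929
shift before turn axes [-0.0016 -0.0001  0.0016] after turn [-0.0016 -0.0001  0.0016]
```

View pics/s2.png

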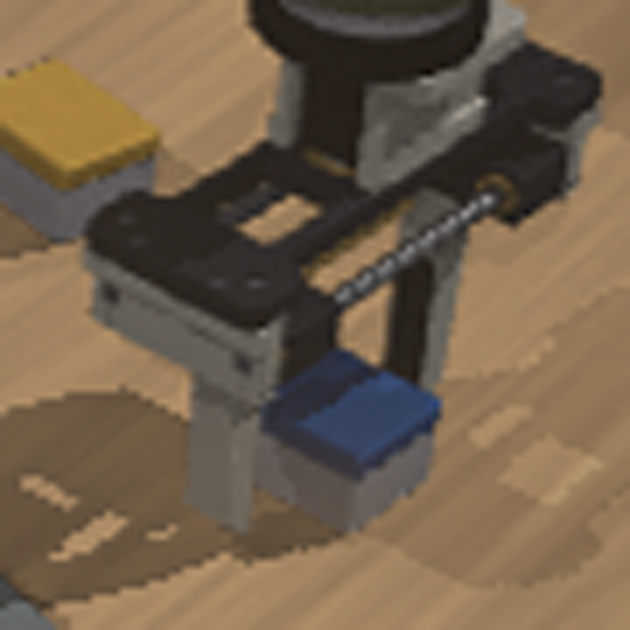

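The fingers straddle the blue tin. Closing now.

Request:
jog_arm(
  commands=[1,0,0,0,0,1,0,0,0,0,1,0,0,0,0,1,0,0,0,0,1,0,0,0,0,1,0,0,0,0,1,0,0,0,0,1,0,0,0,0],
  grip_force=25,
)

```text
t: 6.33
tool_pos: [0.6178, 0.1693, 0.0087]
orientation: [-2.15, 2.29, 0.0]
force: [0.3, -0.5, -0.2]
opening: 0.0479
```

Request:
jog_arm(
  commands=[1,0,0,-0.005,0,1,0,0,-0.01,0,1,0,0,-0.02,0,1,0,0,-0.025,0,1,0,0,-0.025,0,1,0,0,-0.02,0,1,0,0,0,0,1,0,0,0,0],
)

```text
t: 7.0
tool_pos: [0.6192, 0.1694, 0.116]
orientation: [-2.148, 2.288, -0.004]
force: [0.3, -0.5, -2.6]
opening: 0.048
```

```bash
python3 -c "
from h import *
plan([.591,-.004,.08],-15+90)
p=robot.read_camera('scene');crop(p,400,190,45,'pics/s3.png',7)"
```

```text
turn options (tool z deg) [np.float64(-168.6), np.float64(11.4)] q6 104.3
t 7.0 pos [0.6192 0.1694 0.116 ] yaw -93.6 tilt 0.24 force [ 0.3 -0.5 -2.6] open 0.048
shift before turn axes [0.1748 0.0174 0.0358] after turn [ 0.1748 -0.0175  0.0359]
```

View pics/s3.png

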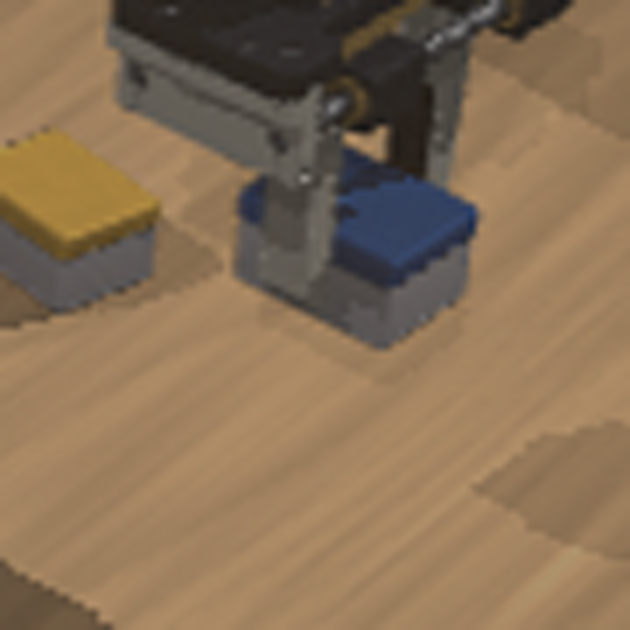

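Request:
jog_arm(
  commands=[1,0,0,0,5.7,1,0,0,0,5.7,1,0.01,-0.001,0,0,1,0.02,-0.002,0,0,1,0.025,-0.0025,0,0,1,0.025,-0.0025,0,0,1,0.025,-0.0025,0,0,1,0.025,-0.0025,0,0,1,0.02,-0.002,0,0,1,0.015,-0.0015,0,0,1,0.01,-0.001,0,0,1,0,0,0,0,1,0,0,0,0,1,0,0,0,0],
)

```text
t: 8.22
tool_pos: [0.5892, -0.0038, 0.1132]
orientation: [1.914, -2.491, -0.001]
force: [0.6, 0.3, -0.8]
opening: 0.0479
```

```bash
python3 -c "
from h import *
plan([.5908,-.005,.0447],-15+90)"
```

```text
turn options (tool z deg) [np.float64(-179.94), np.float64(0.06)] q6 99.6
t 8.22 pos [ 0.5892 -0.0038  0.1132] yaw -104.94 tilt 0.05 force [ 0.6  0.3 -0.8] open 0.0479
shift before turn axes [ 0.0008 -0.0019  0.0685] after turn [ 0.0008 -0.0019  0.0685]
```

Request:
jog_arm(
  commands=[1,0.001,-0.002,0.01,0,1,0,0,0.02,0,1,0,0,0.015,0,1,0,0,0.01,0,1,0,0,0.005,0,1,0,0,0.003,0,1,0,0,0,0,1,0,0,0,0,1,0,0,0,0],
)

```text
t: 8.97
tool_pos: [0.5919, -0.0059, 0.0517]
orientation: [-1.912, 2.491, -0.002]
force: [0.0, -0.5, -0.9]
opening: 0.0478
```

```bash
python3 -c "
from h import *
plan([.5908,-.005,.0447],-15+90)
p=robot.read_camera('scene');crop(p,350,225,45,'pics/s4.png',7)"
```

```text
turn options (tool z deg) [np.float64(-179.99), np.float64(0.01)] q6 99.5
t 8.97 pos [ 0.5919 -0.0059  0.0517] yaw -104.99 tilt 0.1 force [ 0.  -0.5 -0.9] open 0.0478
shift before turn axes [-0.0006  0.0013  0.007 ] after turn [-0.0006  0.0013  0.007 ]
```

View pics/s4.png

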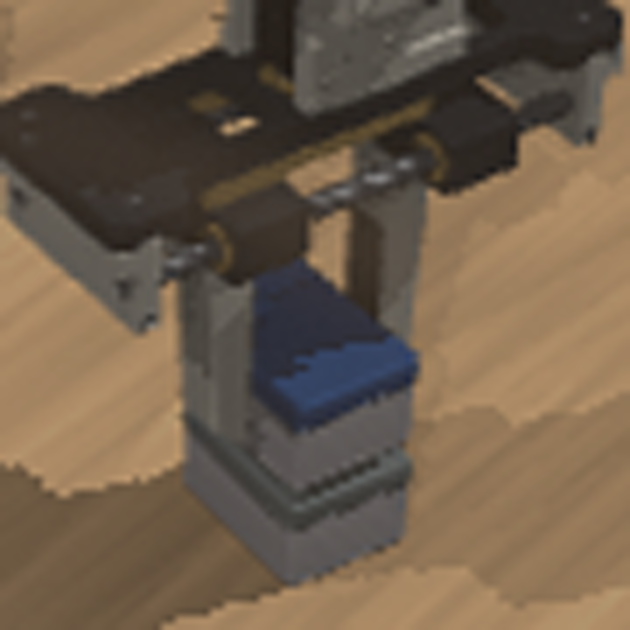

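The blue tin is lined up just above the grey one. Lowering it.

Request:
jog_arm(
  commands=[1,0,0.001,0.002,0,1,0,0,0.002,0,1,0,0,0.0015,0,1,0,0,0.001,0,1,0,0,0,0,1,0,0,0,0],
)

```text
t: 9.52
tool_pos: [0.5902, -0.0057, 0.0447]
orientation: [-1.912, 2.492, -0.0]
force: [-2.1, 1.2, 5.4]
opening: 0.0479
```

Contact at 5 N. Releasing.

Request:
jog_arm(
  commands=[0.5,0,0,0,0,0,0,0,0,0,-0.5,0,0,0,0,-1,0,0,0,0,-1,0,0,0,0,-1,0,0,0,0,-1,0,0,0,0,-1,0,0,-0.01,0,-1,0,0,-0.02,0,-1,0,0,-0.03,0,-1,0,0,-0.03,0,-1,0,0,-0.03,0,-1,0,0,-0.02,0,-1,0,0,0,0],
)

```text
t: 10.68
tool_pos: [0.5933, -0.0059, 0.1915]
orientation: [-1.908, 2.487, -0.011]
force: [1.0, 0.3, 0.2]
opening: 0.0932
```

```bash
python3 -c "
from h import *
plan([.4445,.25,.1],-14+90)
p=robot.read_camera('scene');crop(p,350,225,45,'pics/s5.png',7)"
```

```text
turn options (tool z deg) [np.float64(179.0), np.float64(-1.0)] q6 99.5
t 10.68 pos [ 0.5933 -0.0059  0.1915] yaw -105.0 tilt 0.57 force [1.  0.3 0.2] open 0.0932
shift before turn axes [-0.2085  0.2109  0.0897] after turn [-0.2122  0.2072  0.0898]
```

View pics/s5.png

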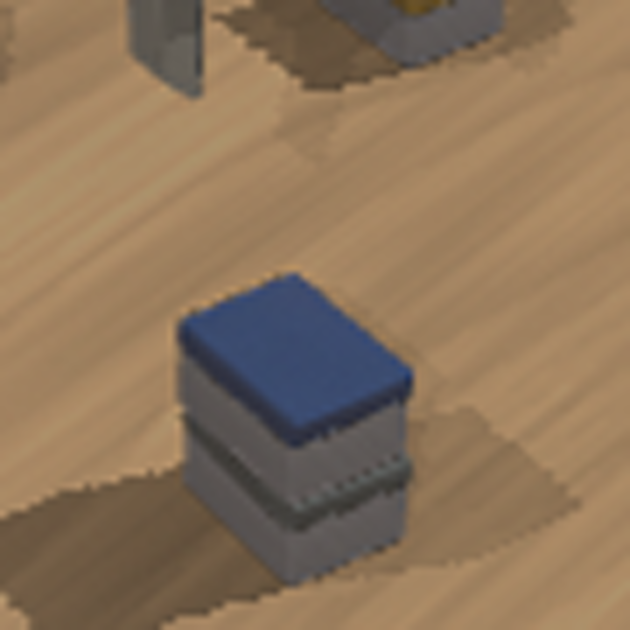

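The blue tin sits squarely on the grey one. Next the yellow tin.

Request:
jog_arm(
  commands=[-1,0,0,0,-1,-1,-0.011,0.011,0,0,-1,-0.021,0.0205,0,0,-1,-0.025,0.0245,0,0,-1,-0.025,0.0245,0,0,-1,-0.025,0.0245,0,0,-1,-0.025,0.0245,0,0,-1,-0.025,0.0245,0,0,-1,-0.025,0.0245,0,0,-1,-0.02,0.019,0,0,-1,-0.01,0.01,0,0,-1,0,0,0,0,-1,0,0,0,0],
)

```text
t: 11.82
tool_pos: [0.4384, 0.2507, 0.1827]
orientation: [1.936, -2.471, -0.001]
force: [1.3, 0.5, -1.2]
opening: 0.0926
```

```bash
python3 -c "
from h import *
plan([.4445,.25,.008],-14+90)"
```

```text
turn options (tool z deg) [np.float64(-179.85), np.float64(0.15)] q6 127.8
t 11.82 pos [0.4384 0.2507 0.1827] yaw -103.85 tilt 0.15 force [ 1.3  0.5 -1.2] open 0.0926
shift before turn axes [-0.0011 -0.0064  0.1746] after turn [-0.0011 -0.0064  0.1746]
```

Request:
jog_arm(
  commands=[-1,-0.001,-0.005,0.01,0,-1,0,0,0.025,0,-1,0,0,0.03,0,-1,0,0,0.03,0,-1,0,0,0.025,0,-1,0,0,0.02,0,-1,0,0,0.01,0,-1,0,0,0,0,-1,0,0,0,0],
)

```text
t: 12.57
tool_pos: [0.4452, 0.2492, 0.0337]
orientation: [1.932, -2.476, -0.0]
force: [-0.1, 0.6, 0.2]
opening: 0.0929
```

```bash
python3 -c "
from h import *
plan([.4445,.25,.008],-14+90)"
```

```text
turn options (tool z deg) [np.float64(179.93), np.float64(-0.07)] q6 127.6
t 12.57 pos [0.4452 0.2492 0.0337] yaw -104.07 tilt 0.08 force [-0.1  0.6  0.2] open 0.0929
shift before turn axes [-0.0006  0.0009  0.0257] after turn [-0.0006  0.0009  0.0257]
```

Request:
jog_arm(
  commands=[-1,0,0.001,0.01,0,-1,0,0,0.01,0,-1,0,0,0.005,0,-1,0,0,0,0,-1,0,0,0,0,1,0,0,0,0,1,0,0,0,0,1,0,0,0,0,1,0,0,0,0,1,0,0,0,0,1,0,0,0,0,1,0,0,0,0,1,0,0,0,0],
)

```text
t: 13.65
tool_pos: [0.4442, 0.2503, 0.0092]
orientation: [-1.934, 2.476, 0.0]
force: [-0.2, 0.7, -0.9]
opening: 0.0483
```

```bash
python3 -c "
from h import *
plan([.5905,-.0055,.12],-15+90)"
```

```text
turn options (tool z deg) [np.float64(-179.0), np.float64(1.0)] q6 127.6
t 13.65 pos [0.4442 0.2503 0.0092] yaw -104.0 tilt 0.01 force [-0.2  0.7 -0.9] open 0.0483
shift before turn axes [ 0.2128 -0.2039 -0.1108] after turn [ 0.2092 -0.2075 -0.1108]
```

Request:
jog_arm(
  commands=[1,0,0,-0.005,0,1,0,0,-0.01,0,1,0,0,-0.02,0,1,0,0,-0.025,0,1,0,0,-0.025,0,1,0,0,-0.025,0,1,0,0,-0.02,0,1,0,0,-0.01,0,1,0,0,0,1,1,0.011,-0.011,0,0,1,0.02,-0.02,0,0,1,0.025,-0.025,0,0,1,0.025,-0.025,0,0,1,0.025,-0.025,0,0,1,0.025,-0.025,0,0,1,0.025,-0.025,0,0,1,0.025,-0.0245,0,0,1,0.018,-0.018,0,0,1,0.01,-0.009,0,0,1,0,0,0,0],
)

```text
t: 15.32
tool_pos: [0.5904, -0.0079, 0.1473]
orientation: [1.907, -2.494, -0.002]
force: [0.2, 0.4, -1.5]
opening: 0.0473
```

Request:
jog_arm(
  commands=[1,0,0,0,0,1,0,0,0,0],
)

```text
t: 15.48
tool_pos: [0.5895, -0.0042, 0.1481]
orientation: [1.912, -2.491, -0.003]
force: [0.0, 1.0, -0.8]
opening: 0.0479
```

```bash
python3 -c "
from h import *
plan([.5905,-.0055,.082],-15+90)"
```

```text
turn options (tool z deg) [np.float64(-179.99), np.float64(0.01)] q6 99.6
t 15.48 pos [ 0.5895 -0.0042  0.1481] yaw -104.99 tilt 0.12 force [ 0.   1.  -0.8] open 0.0479
shift before turn axes [ 0.001  -0.0014  0.0661] after turn [ 0.001  -0.0014  0.0661]
```

Request:
jog_arm(
  commands=[1,0.0005,-0.001,0.01,0,1,0,0,0.02,0,1,0,0,0.015,0,1,0,0,0.01,0,1,0,0,0.005,0,1,0,0,0,0,1,0,0,0,0,1,0,0,0,0],
)

```text
t: 16.15
tool_pos: [0.5921, -0.0059, 0.0903]
orientation: [-1.912, 2.491, -0.002]
force: [1.3, 0.2, -1.1]
opening: 0.0479
```

```bash
python3 -c "
from h import *
plan([.5905,-.0055,.082],-15+90)
p=robot.read_camera('scene');crop(p,350,215,45,'pics/s6.png',7)"
```

```text
turn options (tool z deg) [np.float64(-179.99), np.float64(0.01)] q6 99.5
t 16.15 pos [ 0.5921 -0.0059  0.0903] yaw -104.99 tilt 0.1 force [ 1.3  0.2 -1.1] open 0.0479
shift before turn axes [-0.      0.0017  0.0083] after turn [-0.      0.0017  0.0083]
```

View pics/s6.png

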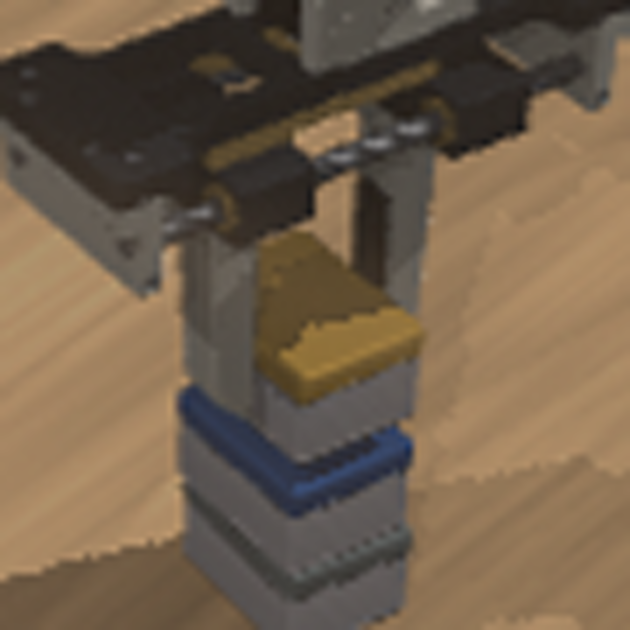

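Request:
jog_arm(
  commands=[1,0,0.0015,0.003,0,1,0,0,0.003,0,1,0,0,0.0015,0,1,0,0,0.001,0,1,0,0,0,0,1,0,0,0,0],
)

```text
t: 16.7
tool_pos: [0.5901, -0.0058, 0.0812]
orientation: [-1.912, 2.492, -0.001]
force: [-2.2, -0.0, 4.0]
opening: 0.0478
```

Request:
jog_arm(
  commands=[0.5,0,0,0,0,0,0,0,0,0,-0.5,0,0,0,0,-1,0,0,0,0,-1,0,0,0,0,-1,0,0,0,0,-1,0,0,0,0,-1,0,0,-0.01,0,-1,0,0,-0.02,0,-1,0,0,-0.03,0,-1,0,0,-0.03,0,-1,0,0,-0.03,0,-1,0,0,-0.02,0,-1,0,0,0,0],
)

```text
t: 17.87
tool_pos: [0.5928, -0.0059, 0.228]
orientation: [-1.908, 2.487, -0.011]
force: [1.0, 0.5, 0.7]
opening: 0.0931
```

```bash
python3 -c "
from h import *
plan([.5125,-.2245,.22],0)
p=robot.read_camera('scene');crop(p,350,215,45,'pics/s7.png',7)
p=robot.read_camera('top');cv2.imwrite('pics/t7.png',p['img'])"
```

```text
turn options (tool z deg) [np.float64(-105.0), np.float64(75.0)] q6 99.5
t 17.87 pos [ 0.5928 -0.0059  0.228 ] yaw -105.0 tilt 0.57 force [1.  0.5 0.7] open 0.0931
shift before turn axes [0.2319 0.0211 0.0074] after turn [ 0.0803 -0.2185  0.01  ]
```

View pics/s7.png

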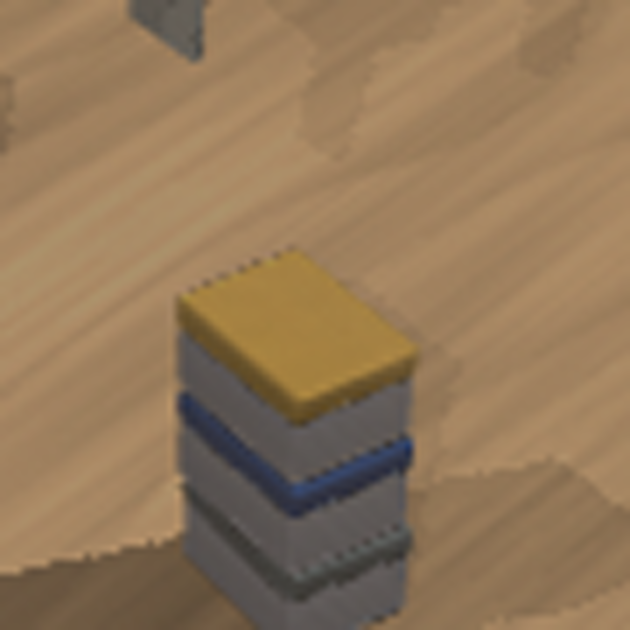

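View pics/t7.png

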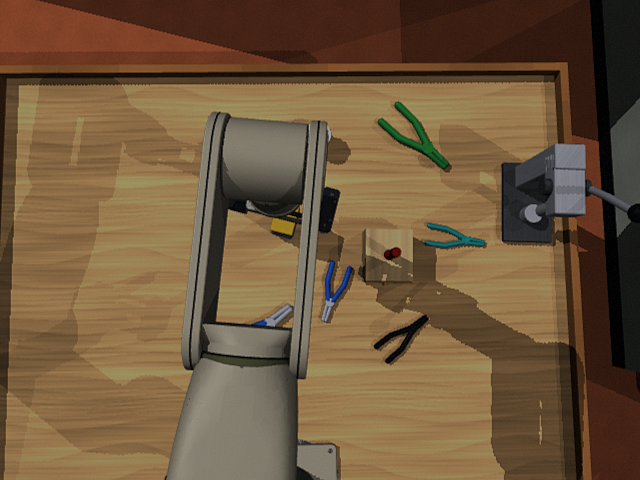

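The column stands square. Next the penlight, with the jaw axis along world x.

Request:
jog_arm(
  commands=[-1,0,0,-0.005,-7,-1,0,0,0,-7,-1,0,0,0,-7,-1,0,0,0,-7,-1,0,0,0,-7,-1,0,0,0,-7,-1,0,0,0,-7,-1,0,0,0,-7,-1,0,0,0,-7,-1,0,0,0,-7,-1,0,0,0,-7,-1,0,0,0,-7,-1,0,0,0,-7,-1,0,0,0,-7,-1,0,0,0,-7,-1,0,0,0,0],
)

```text
t: 19.3
tool_pos: [0.5888, -0.0056, 0.2236]
orientation: [-3.141, -0.009, 0.005]
force: [-0.1, -0.6, -0.0]
opening: 0.0931
```

Request:
jog_arm(
  commands=[-1,-0.005,0.012,0,0,-1,-0.008,0.022,0,0,-1,-0.01,0.027,0,0,-1,-0.01,0.027,0,0,-1,-0.01,0.027,0,0,-1,-0.01,0.027,0,0,-1,-0.01,0.027,0,0,-1,-0.008,0.025,0,0,-1,-0.006,0.017,0,0,-1,-0.002,0.007,0,0,-1,0,0,0,0,-1,0,0,0,0,-1,0,0,0,0],
)

```text
t: 20.38
tool_pos: [0.511, -0.2227, 0.2254]
orientation: [-3.141, 0.001, 0.0]
force: [0.1, -0.0, -0.1]
opening: 0.093
```

```bash
python3 -c "
from h import *
plan([.513,-.2255,.091],0)
p=robot.read_camera('scene');cv2.imwrite('pics/s8.png',p['img'])
print(robot.read_state()['q'])"
```

```text
turn options (tool z deg) [np.float64(-0.03), np.float64(179.97)] q6 -28.8
t 20.38 pos [ 0.511  -0.2227  0.2254] yaw -0.03 tilt 0.04 force [ 0.1 -0.  -0.1] open 0.093
shift before turn axes [0.002  0.0028 0.1344] after turn [0.002  0.0028 0.1344]
[-5.02916227e-01  1.32563980e-02  1.59855962e+00  3.67421465e-04
  1.53012853e+00 -5.03234552e-01]
```

View pics/s8.png

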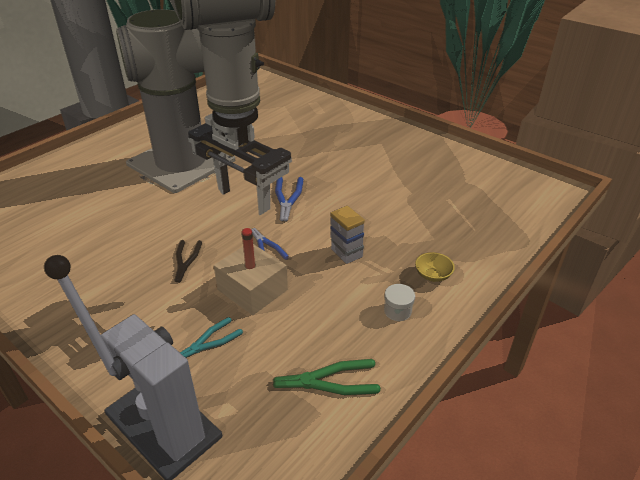

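Request:
jog_arm(
  commands=[-1,0.002,0.003,0.01,0,-1,0,0,0.02,0,-1,0,0,0.025,0,-1,0,0,0.025,0,-1,0,0,0.025,0,-1,0,0,0.015,0,-1,0,0,0.01,0,-1,0,0,0.004,0,-1,0,0,0,0,-1,0,0,0,0],
)

```text
t: 21.27
tool_pos: [0.5136, -0.2267, 0.0925]
orientation: [3.141, 0.0, 0.002]
force: [0.6, -0.4, 1.2]
opening: 0.093
```

```bash
python3 -c "
from h import *
plan([.513,-.2255,.091],0)
p=robot.read_camera('scene');crop(p,245,220,60,'pics/s9.png',5)"
```

```text
turn options (tool z deg) [np.float64(0.02), np.float64(-179.98)] q6 -29.1
t 21.27 pos [ 0.5136 -0.2267  0.0925] yaw 0.02 tilt 0.07 force [ 0.6 -0.4  1.2] open 0.093
shift before turn axes [-0.0006 -0.0012  0.0014] after turn [-0.0006 -0.0012  0.0014]
```

View pics/s9.png

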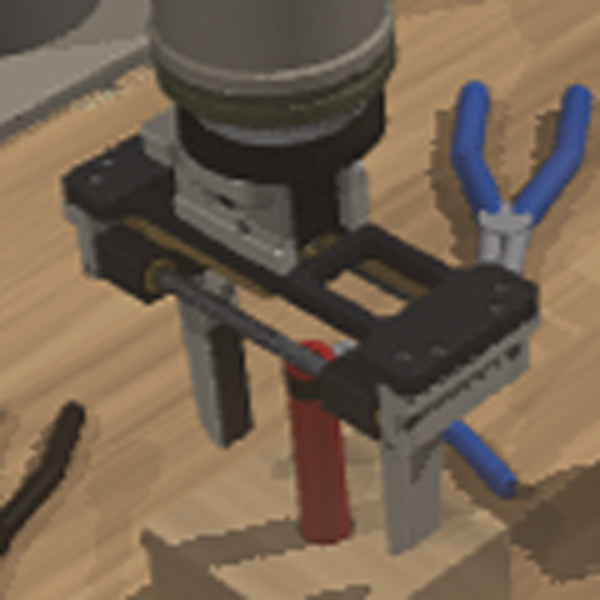

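Request:
jog_arm(
  commands=[1,0,-0.001,0,0,1,0,0,0,0,1,0,0,0,0,1,0,0,0,0,1,0,0,0,0,1,0,0,0,0,1,0,0,0,0,1,0,0,0,0,1,0,0,0,0,1,0,0,0,0],
  grip_force=30,
)

```text
t: 22.15
tool_pos: [0.5129, -0.2257, 0.0916]
orientation: [-3.142, 0.0, 0.0]
force: [-0.7, 0.1, 0.2]
opening: 0.0309
```

Request:
jog_arm(
  commands=[1,0,0,-0.004,0,1,0,0,-0.008,0,1,0,0,-0.01,0,1,0,0,-0.01,0,1,0,0,-0.01,0,1,0,0,-0.01,0,1,0,0,-0.01,0,1,0,0,-0.008,0,1,0,0,-0.004,0,1,0,0,0,0,1,0,0,0,0],
)

```text
t: 23.07
tool_pos: [0.5129, -0.2257, 0.1656]
orientation: [3.142, -0.0, 0.0]
force: [0.5, 0.1, -1.4]
opening: 0.0195
```

```bash
python3 -c "
from h import *
plan([.513,-.15,.15],0)
p=robot.read_camera('scene');crop(p,245,210,60,'pics/s10.png',5)"
```

```text
turn options (tool z deg) [np.float64(-0.0), np.float64(180.0)] q6 -29.0
t 23.07 pos [ 0.5129 -0.2257  0.1656] yaw -0.0 tilt 0.01 force [ 0.5  0.1 -1.4] open 0.0195
shift before turn axes [ 0.0001 -0.0757  0.0156] after turn [ 0.0001 -0.0757  0.0156]
```

View pics/s10.png

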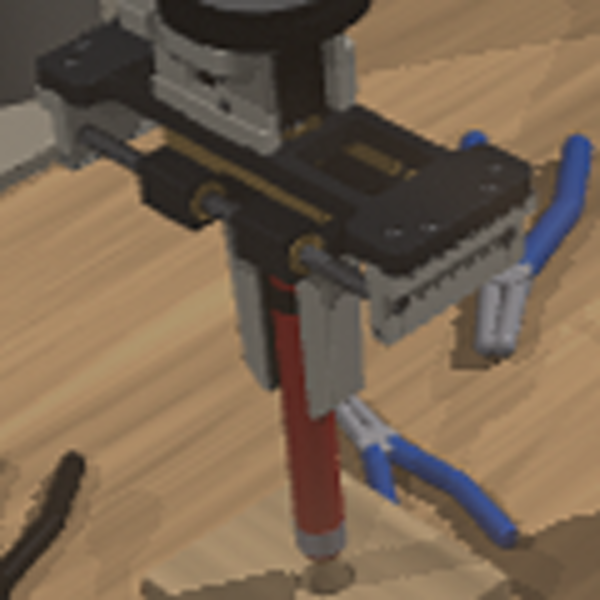

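```bash
python3 -c "
from h import *
p=robot.read_camera('scene')
for z in (.07,.08,.085,.09,.095,.1): print(z,proj(p,[.513,-.2255,z]))
crop(p,249,255,16,'pics/s11.png',18)"
```

```text
0.07 (np.float64(248.69231128469232), np.float64(265.73048473938604))
0.08 (np.float64(248.3233064670941), np.float64(262.05478079144257))
0.085 (np.float64(248.13725111308017), np.float64(260.2014597325568))
0.09 (np.float64(247.95014881086215), np.float64(258.3377098893748))
0.095 (np.float64(247.76199069861633), np.float64(256.4634429881427))
0.1 (np.float64(247.57276781422226), np.float64(254.57856975603798))
```

View pics/s11.png

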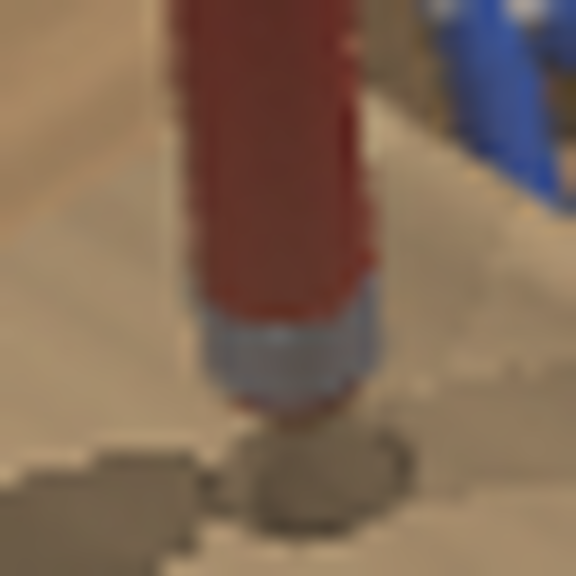

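The penlight is out, with its lens at about z = 0.088. The tool can only turn about its own z axis, so I'll tilt the light by pivoting it in the jaws against the organizer's +y top edge, using a light grip.

Request:
jog_arm(
  commands=[1,0,0,-0.008,0,1,0,0,-0.008,0,1,0,0,0,0,1,0,-0.01,0,0,1,0,-0.015,0,0,1,0,-0.02,0,0,1,0,-0.018,0,0,1,0,-0.01,0,0,1,0,-0.003,0,0,1,0,0,0,0,1,0,0,0,0],
)

```text
t: 24.08
tool_pos: [0.5129, -0.1497, 0.1816]
orientation: [3.141, 0.001, 0.0]
force: [0.2, 0.6, -0.9]
opening: 0.0196
```

```bash
python3 -c "
from h import *
plan([.513,-.15,.111],0)
p=robot.read_camera('scene');crop(p,265,220,60,'pics/s12.png',5)"
```

```text
turn options (tool z deg) [np.float64(0.03), np.float64(-179.97)] q6 -21.8
t 24.08 pos [ 0.5129 -0.1497  0.1816] yaw 0.03 tilt 0.02 force [ 0.2  0.6 -0.9] open 0.0196
shift before turn axes [0.0001 0.0003 0.0706] after turn [0.0001 0.0003 0.0706]
```

View pics/s12.png

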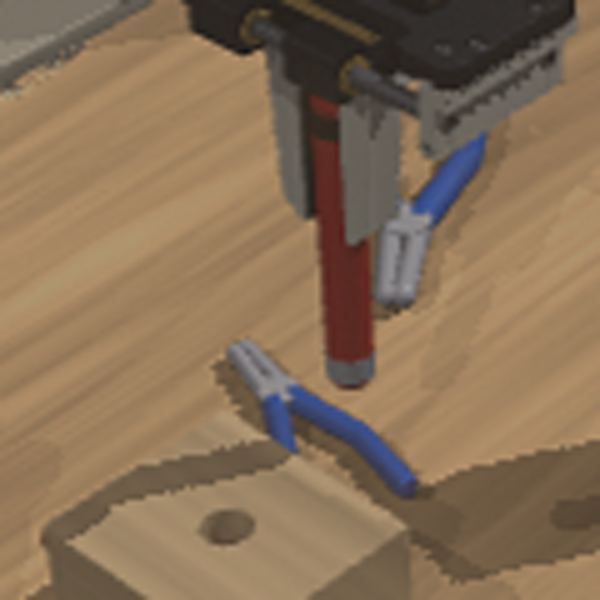

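Request:
jog_arm(
  commands=[1,0,0,0.01,0,1,0,0,0.015,0,1,0,0,0.02,0,1,0,0,0.015,0,1,0,0,0.008,0,1,0,0,0.002,0,1,0,0,0,0,1,0,0,0,0],
  grip_force=10,
)

```text
t: 24.8
tool_pos: [0.5133, -0.1501, 0.1123]
orientation: [3.141, -0.001, 0.001]
force: [-0.4, 0.7, -0.3]
opening: 0.0195
```

Request:
jog_arm(
  commands=[1,0,0.006,0,0,1,0,0.006,0,0,1,0,0.005,0,0,1,0,0.005,0,0,1,0,0.005,0,0,1,0,0.005,0,0,1,0,0,0,0,1,0,0,0,0],
)

```text
t: 25.47
tool_pos: [0.5127, -0.1823, 0.1115]
orientation: [3.141, -0.001, -0.0]
force: [0.4, -1.2, -1.9]
opening: 0.0193
```

```bash
python3 -c "
from h import *
plan([.513,-.222,.111],0)
p=robot.read_camera('scene');crop(p,265,220,60,'pics/s13.png',5)"
```

```text
turn options (tool z deg) [np.float64(-0.04), np.float64(179.96)] q6 -24.9
t 25.47 pos [ 0.5127 -0.1823  0.1115] yaw -0.04 tilt 0.04 force [ 0.4 -1.2 -1.9] open 0.0193
shift before turn axes [0.0003 0.0396 0.0006] after turn [0.0003 0.0397 0.0006]
```

View pics/s13.png

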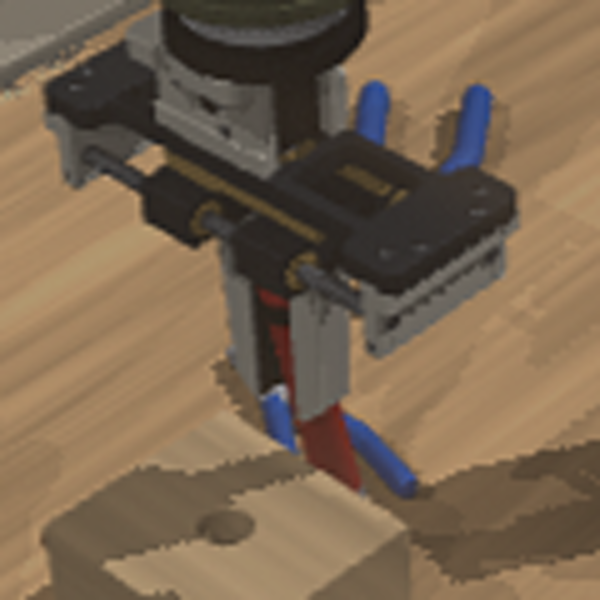

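It pivots as planned, so I'll keep going to about 46°.

Request:
jog_arm(
  commands=[1,0,0.005,0,0,1,0,0.006,0,0,1,0,0.006,0,0,1,0,0.006,0,0,1,0,0.006,0,0,1,0,0.006,0,0,1,0,0.006,0,0,1,0,0,0,0,1,0,0,0,0],
)

```text
t: 26.27
tool_pos: [0.513, -0.2234, 0.1118]
orientation: [3.141, -0.001, 0.001]
force: [0.1, 1.2, -1.0]
opening: 0.0199
```

Request:
jog_arm(
  commands=[1,0,0,0,0,1,0,0,0,0,1,0,0,0,0,1,0,-0.002,-0.002,0,1,0,-0.004,-0.005,0,1,0,-0.004,-0.01,0,1,0,-0.004,-0.015,0,1,0,-0.004,-0.02,0,1,0,0,-0.02,0,1,0,0,-0.02,0,1,0,0,-0.01,0,1,0,0,0,0,1,0,0,0,0],
  grip_force=60,
)

```text
t: 27.35
tool_pos: [0.5133, -0.2047, 0.2142]
orientation: [3.141, 0.0, 0.002]
force: [-0.3, 0.4, -2.0]
opening: 0.0189
```

```bash
python3 -c "
from h import *
plan([.59,-.15,.22],0)
p=robot.read_camera('scene');cv2.imwrite('pics/s14f.png',p['img']);crop(p,265,200,60,'pics/s14.png',5)
p=robot.read_camera('top');crop(p,380,250,50,'pics/t14.png',6)"
```

```text
turn options (tool z deg) [np.float64(0.01), np.float64(-179.99)] q6 -27.1
t 27.35 pos [ 0.5133 -0.2047  0.2142] yaw 0.01 tilt 0.09 force [-0.3  0.4 -2. ] open 0.0189
shift before turn axes [ 0.0767 -0.0546 -0.0057] after turn [ 0.0767 -0.0546 -0.0057]
```

View pics/s14.png

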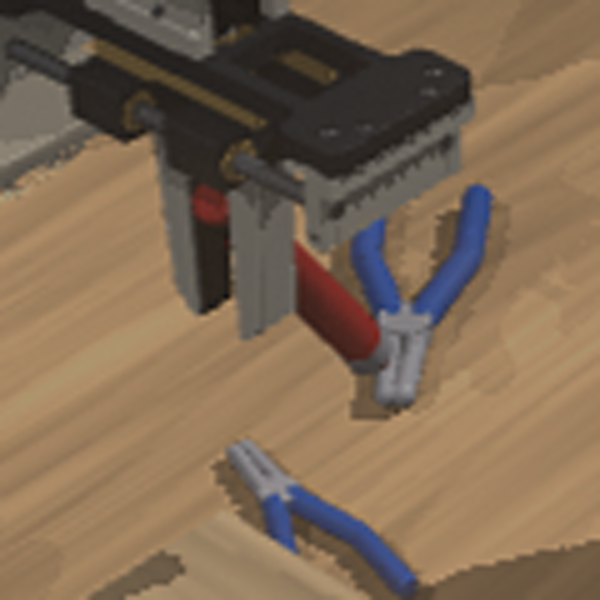

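View pics/t14.png

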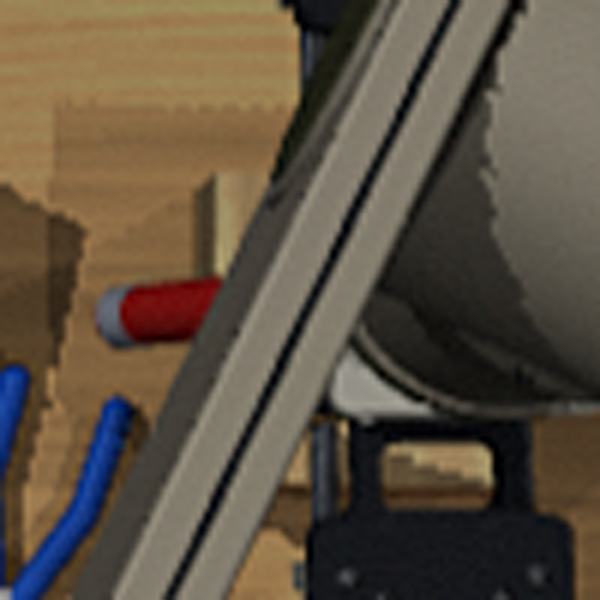

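Run:
```python
from h import *
p=robot.read_camera('scene'); G=np.array([.513,-.2047,.2332])
def onx(u,v,x=.513):
    o,d=ray(p,u,v); return o+d*(x-o[0])/d[0]
for n,(a,b) in {"lens":(370,352),"lens2":(375,352),"mid":(330,305),"tail":(212,205)}.items():
    X=onx(205+a/5-.4,140+b/5-.4); d=X-G; print(n,X.round(4),"dist",np.linalg.norm(d).round(4),"tilt from vertical",np.degrees(np.arctan2(abs(d[1]),abs(d[2]))).round(1))
im=p["img"].copy()[140:260,205:325]; im=cv2.resize(im,None,fx=5,fy=5,interpolation=cv2.INTER_CUBIC)
for th,col in((42,(0,255,0)),(47,(255,255,255))):
    t=np.radians(th); a=np.array([0,np.sin(t),-np.cos(t)]); Lc=G+.0966*a; Tc=G-.0434*a; n1=np.array([1,0,0]); n2=np.cross(a,n1)
    for C in(Lc,Tc):
        pts=[]
        for k in np.linspace(0,2*np.pi,40):
            u,v=proj(p,C+.01*(np.cos(k)*n1+np.sin(k)*n2)); pts.append([(u-205+.5)*5,(v-140+.5)*5])
        cv2.polylines(im,[np.int32(pts)],True,col,1)
cv2.imwrite('pics/o15.png',im)
```

```text
lens [ 0.513  -0.1324  0.1583] dist 0.1041 tilt from vertical 44.0
lens2 [ 0.513  -0.1295  0.1567] dist 0.1072 tilt from vertical 44.5
mid [ 0.513  -0.1531  0.1929] dist 0.0655 tilt from vertical 52.0
tail [ 0.513  -0.2093  0.2681] dist 0.0352 tilt from vertical 7.6
```

View pics/o15.png

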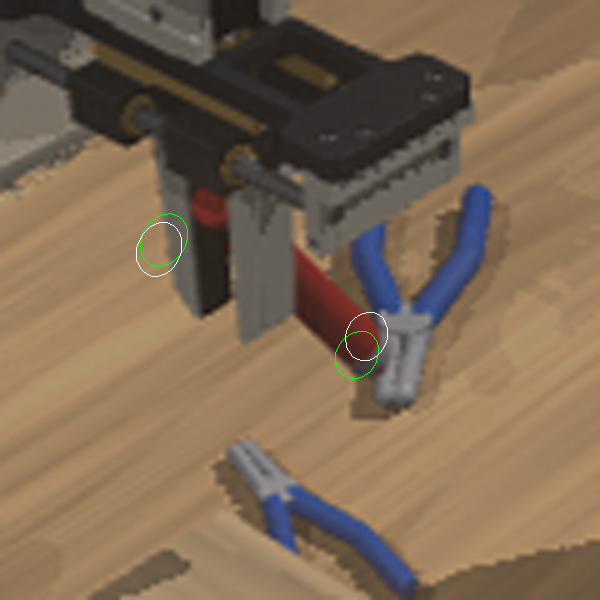

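```bash
python3 -c "
from h import *
p=robot.read_camera('scene');crop(p,262,195,24,'pics/s16.png',15)
print(robot.read_state()['force'])"
```

```text
[ 0.70788417  0.00982534 -1.39759139]
```

View pics/s16.png

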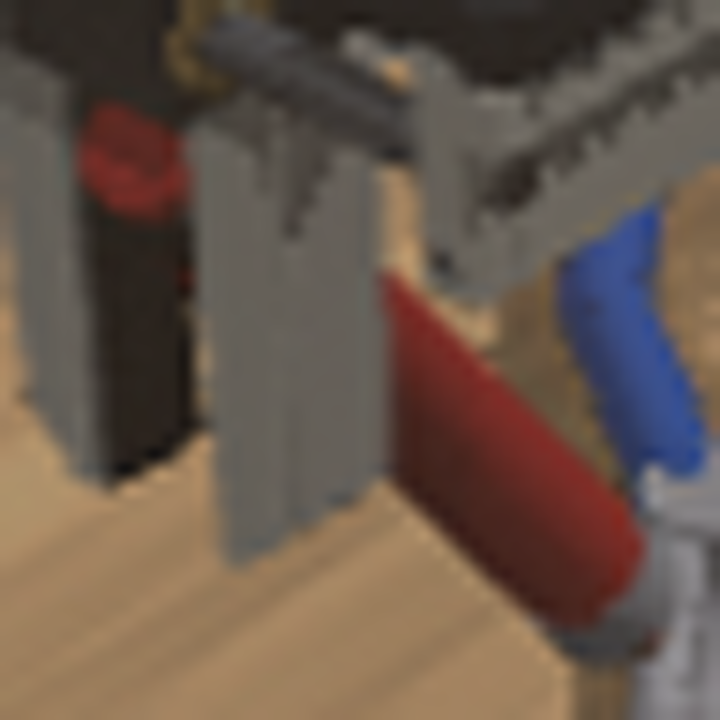

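```bash
cat > fit.py <<'E'
from h import *
from scipy.optimize import least_squares
def fit(p,lens,tail,x):
    def r(v):
        L=np.array([x,v[0],v[1]]); T=L+.14*np.array([0,-np.sin(v[2]),np.cos(v[2])])
        return np.r_[np.array(proj(p,L))-lens,np.array(proj(p,T))-tail]
    s=least_squares(r,[-.13,.16,.7]); return s.x,s.fun
def overlay(im,p,x,v,o,k,col=(0,255,0)):
    L=np.array([x,v[0],v[1]]);a=np.array([0,-np.sin(v[2]),np.cos(v[2])]);n1=np.array([1,0,0]);n2=np.cross(a,n1)
    for s in(0,.02,.035,.05,.07,.1,.14):
        pts=[[(q[0]-o[0]+.5)*k,(q[1]-o[1]+.5)*k] for q in (proj(p,L+s*a+.01*(np.cos(t)*n1+np.sin(t)*n2)) for t in np.linspace(0,6.283,40))]
        cv2.polylines(im,[np.int32(pts)],True,col,1)
E
python3 - <<'E'
from fit import *
p=robot.read_camera('scene');x=.513
v,f=fit(p,(279.7,212.7),(247,181.7),x); print(v.round(4),np.degrees(v[2]).round(1),f.round(1))
T=v[:2]+.14*np.array([-np.sin(v[2]),np.cos(v[2])]); print("tail",T)
o=(232,165);k=12;im=cv2.resize(p["img"][165:220,232:290],None,fx=k,fy=k,interpolation=cv2.INTER_CUBIC);overlay(im,p,x,v,o,k);cv2.imwrite('pics/o17.png',im)
E
```

```text
[-0.1299  0.1503  0.6036] 34.6 [-0.1 -0.1  0.1  0.1]
tail [-0.20937453  0.26556317]
```

View pics/o17.png

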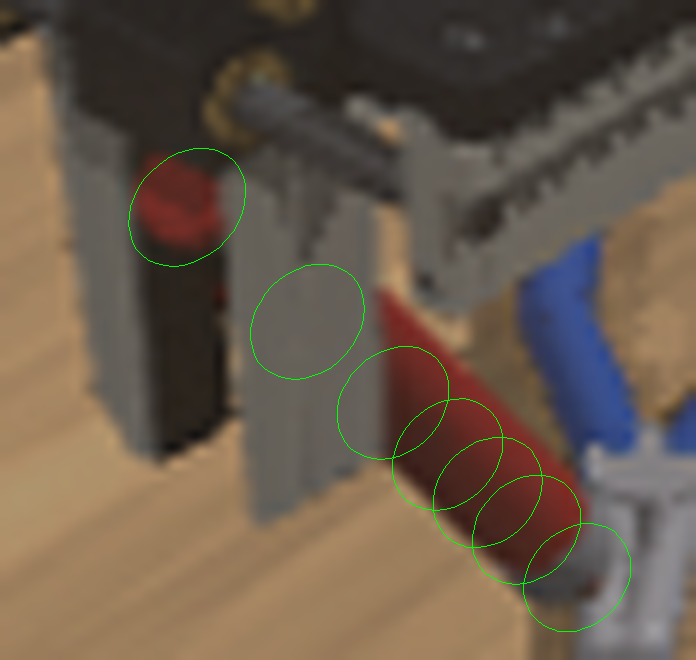

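```bash
cat >> fit.py <<'E'
def hullfit(p,pts,x,v0):
    pts=np.array(pts)
    def hull(v):
        L=np.array([x,v[0],v[1]]);a=np.array([0,-np.sin(v[2]),np.cos(v[2])]);n1=np.array([1,0,0]);n2=np.cross(a,n1)
        q=[proj(p,L+s*a+.01*(np.cos(t)*n1+np.sin(t)*n2)) for s in(0,.14) for t in np.linspace(0,6.283,60)]
        return cv2.convexHull(np.float32(q))
    r=lambda v:[cv2.pointPolygonTest(hull(v),(float(a),float(b)),True) for a,b in pts]
    s=least_squares(r,v0,diff_step=1e-3,loss='soft_l1',x_scale=[.01,.01,.1]); return s.x,np.array(r(s.x))
E
python3 - <<'E'
from fit import *
p=robot.read_camera('scene');x=.513;k=12
c=[(400,300),(450,358),(500,410),(550,463),(585,497),(390,470),(430,510),(470,545),(520,590),(545,600),(135,200),(185,249)]
pts=[((a+.5)/k-.5+232,(b+.5)/k-.5+165) for a,b in c]
v,f=hullfit(p,pts,x,[-.13,.152,.63]); print(v.round(4),np.degrees(v[2]).round(1),f.round(2)); print("tail",v[:2]+.14*np.array([-np.sin(v[2]),np.cos(v[2])]))
im=cv2.resize(p["img"][165:220,232:290],None,fx=k,fy=k,interpolation=cv2.INTER_CUBIC);overlay(im,p,x,v,(232,165),k);cv2.imwrite('pics/o18.png',im)
E
```

```text
[-0.1368  0.161   0.5675] 32.5 [ 0.22  0.39  0.23  0.13 -0.12 -0.13 -0.03  0.36  0.47 -0.23  0.09  0.28]
tail [-0.21204405  0.27909252]
```

View pics/o18.png

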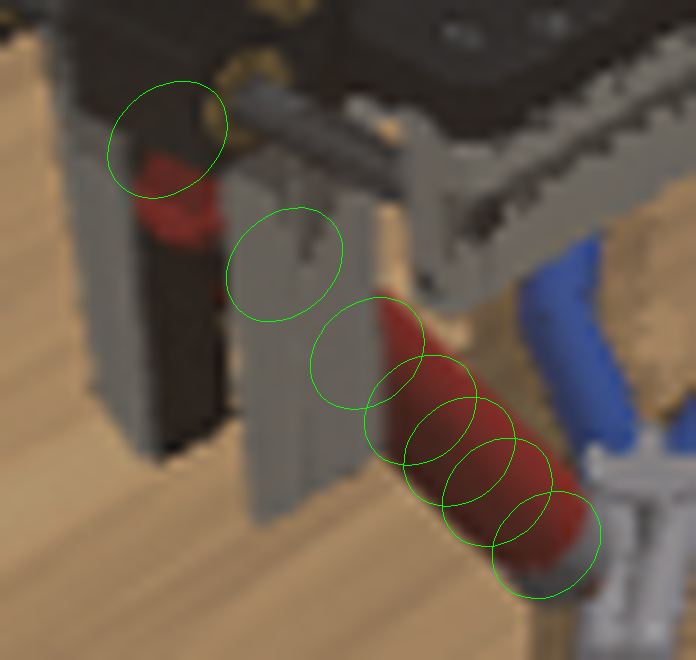

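The rod is tilted and held, but the finger hides its middle, so my angle estimates disagree (about 32 to 45°). I'll turn the tool so the scene camera sees the rod broadside.

Request:
jog_arm(
  commands=[1,0,0,-0.01,5,1,0,0,-0.01,7,1,0,0,-0.01,7,1,0,0,-0.01,7,1,0,0,0,7,1,0,0,0,7,1,0,0,0,5,1,0,0,0,5,1,0,0,0,0,1,0,0,0,0,1,0,0,0,0],
)

```text
t: 28.57
tool_pos: [0.5128, -0.2046, 0.2533]
orientation: [-2.849, 1.324, 0.001]
force: [-0.3, -0.0, -1.1]
opening: 0.0192
```

```bash
python3 -c "
from h import *
plan([.59,-.15,.22],0)
p=robot.read_camera('scene');u,v=map(int,proj(p,robot.read_state()['tool_pos']));print(u,v);crop(p,u,v,30,'pics/s20.png',18)
import cv2;cv2.imwrite('pics/s20.png',cv2.resize(p['img'][v-28:v+28,u-32:u+38],None,fx=10,fy=10,interpolation=cv2.INTER_CUBIC)) "
```

```text
turn options (tool z deg) [np.float64(-49.84), np.float64(130.16)] q6 22.8
t 28.57 pos [ 0.5128 -0.2046  0.2533] yaw -49.84 tilt 0.03 force [-0.3 -0.  -1.1] open 0.0192
shift before turn axes [ 0.0081 -0.0943  0.0332] after turn [ 0.0773 -0.0546  0.0332]
249 186
```

View pics/s20.png

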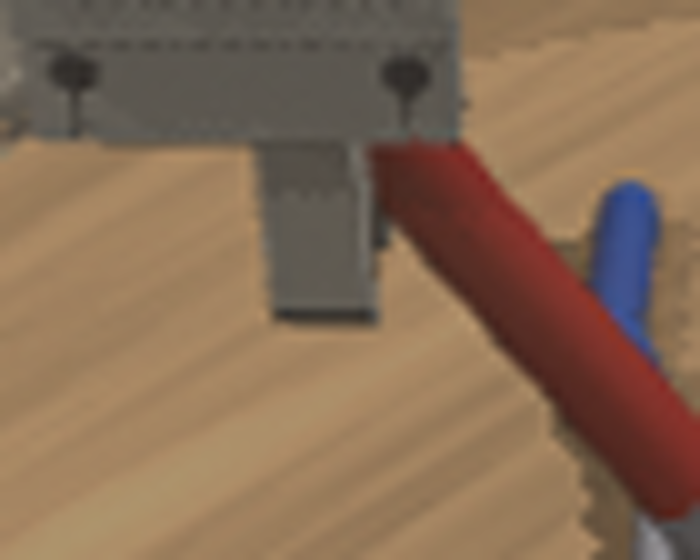

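```bash
python3 -c "
from h import *
p=robot.read_camera('scene');
cv2.imwrite('pics/s21.png',cv2.resize(p['img'][160:225,235:315],None,fx=9,fy=9,interpolation=cv2.INTER_CUBIC)) 
p=robot.read_camera('top');crop(p,370,230,45,'pics/t21.png',6)"
```

```text
(no output)
```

View pics/s21.png

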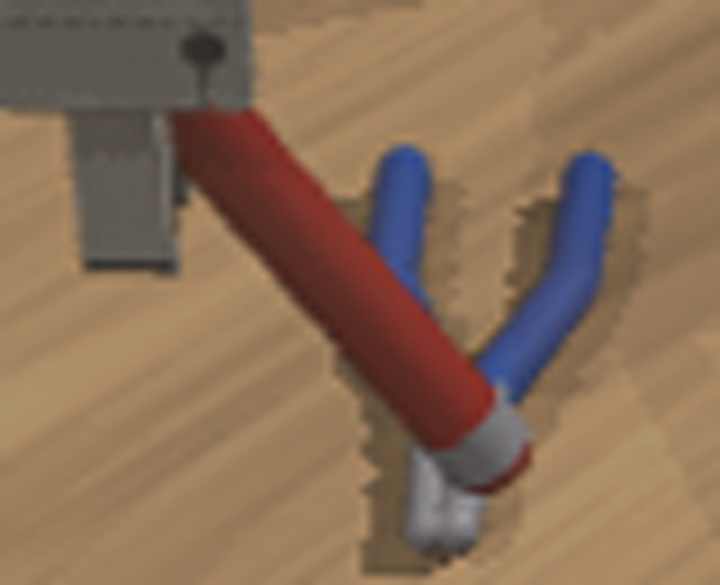

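View pics/t21.png

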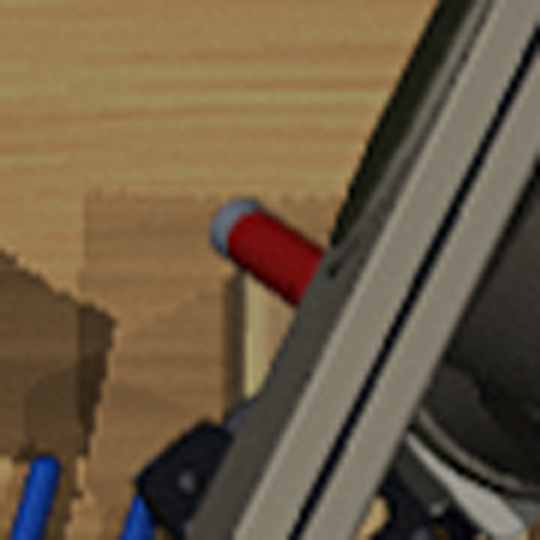

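```bash
cat > fit2.py <<'E'
from h import *
from scipy.optimize import least_squares
def geo(v,c,h):  # v: r,z,theta ; c TCP
    L=np.array([c[0]+v[0]*h[0],c[1]+v[0]*h[1],v[1]]); a=np.array([-np.sin(v[2])*h[0],-np.sin(v[2])*h[1],np.cos(v[2])]); n1=np.array([-h[1],h[0],0]); return L,a,n1,np.cross(a,n1)
def hull(p,v,c,h):
    L,a,n1,n2=geo(v,c,h)
    return cv2.convexHull(np.float32([proj(p,L+s*a+.01*(np.cos(t)*n1+np.sin(t)*n2)) for s in(0,.14) for t in np.linspace(0,6.283,60)]))
def fit(p,pts,c,h,v0):
    r=lambda v:np.array([cv2.pointPolygonTest(hull(p,v,c,h),(float(a),float(b)),True) for a,b in pts])
    s=least_squares(r,v0,diff_step=1e-3,x_scale=[.01,.01,.1]); return s.x,r(s.x)
def frame():
    s,c,R=tool(); return c,-R[:2,1]/np.linalg.norm(R[:2,1])   # lens side = -tool y
E
python3 - <<'E'
from fit2 import *
p=robot.read_camera('scene');c,h=frame();print(c,h)
C=[(265,115),(330,195),(400,270),(450,325),(495,380),(200,185),(270,265),(340,345),(400,412),(440,450),(490,494),(530,450),(465,485)]
pts=[((a+.5)/9-.5+235,(b+.5)/9-.5+160) for a,b in C]
for dh in(0,):
  v,f=fit(p,pts,c,h,[.07,.18,.6]);print(v.round(4),np.degrees(v[2]),f.round(2))
L,a,_,_=geo(v,c,h); print("L",L,"tail",L+.14*a)
# lens/tail relative to TCP in (h,z)
print("lens rel",v[0],L[2]-c[2],"tail rel",v[0]-.14*np.sin(v[2]),L[2]+.14*a[2]-c[2])
im=cv2.resize(p['img'][160:225,235:315],None,fx=9,fy=9,interpolation=cv2.INTER_CUBIC)
q=np.int32([[(u+.5-235)*9,(w+.5-160)*9] for u,w in hull(p,v,c,h)[:,0]]);cv2.polylines(im,[q],True,(0,255,0),1);cv2.imwrite('pics/o22.png',im)
E
```

```text
[ 0.51285192 -0.20463895  0.25355112] [0.76533906 0.64362731]
[0.0741 0.1989 0.6043] 34.623566913201024 [ 0.07  0.5   0.14 -0.01  0.26  0.35  0.21  0.08  0.08  0.57 -0.52  0.5
  0.05]
L [ 0.56952828 -0.15697583  0.19894403] tail [ 0.50864899 -0.20817349  0.31415041]
lens rel 0.07405391514882727 -0.05460708926146776 tail rel -0.0054916026019989905 0.060599293399186016
```

View pics/o22.png

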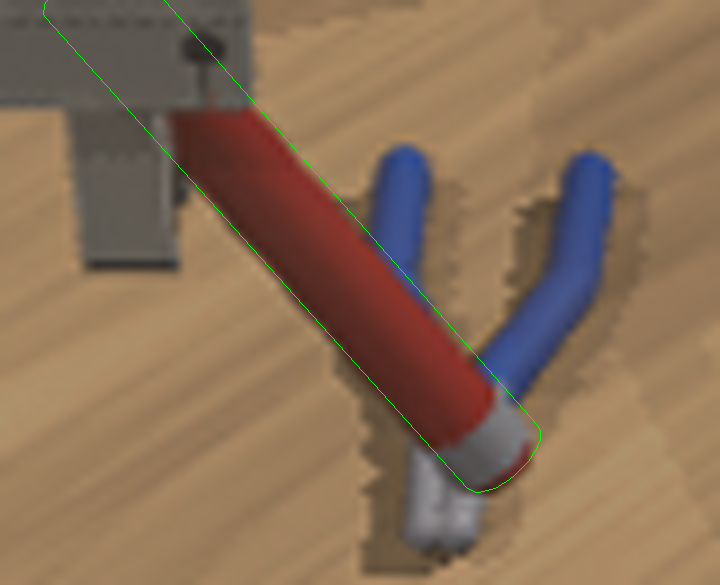

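The broadside fit gives a tilt of 34.6°, in line with the end-on estimate of about 34°. The rod sits high in the fingers near its tail, probably because the tail met the gripper during the pivot. It is firmly held and inside the 30–60° range, and pushing it further could drop it, so I'll keep it. Moving to the aiming pose.

Request:
jog_arm(
  commands=[1,-0.004,-0.003,0,0,1,-0.008,-0.005,0.001,0,1,-0.012,-0.008,0.003,0,1,-0.014,-0.01,0.004,0,1,-0.015,-0.01,0.004,0,1,-0.015,-0.01,0.004,0,1,-0.014,-0.009,0.004,0,1,-0.011,-0.007,0.003,0,1,-0.006,-0.004,0.002,0,1,-0.003,-0.002,0,0,1,0,0,0,0,1,0,0,0,0,1,0,0,0,0],
)

```text
t: 29.85
tool_pos: [0.4996, -0.0834, 0.2289]
orientation: [2.847, -1.328, 0.001]
force: [0.3, -0.0, -0.1]
opening: 0.0187
```

```bash
python3 -c "
from h import *
plan([.499,-.0825,.2284],None)
p=robot.read_camera('scene');u,v=map(int,proj(p,robot.read_state()['tool_pos']));print(u,v)
cv2.imwrite('pics/s23.png',cv2.resize(p['img'][145:235,280:380],None,fx=7,fy=7,interpolation=cv2.INTER_CUBIC)) 
p=robot.read_camera('top');cv2.imwrite('pics/t23.png',cv2.resize(p['img'][170:270,240:360],None,fx=6,fy=6,interpolation=cv2.INTER_CUBIC))"
```

```text
t 29.85 pos [ 0.4996 -0.0834  0.2289] yaw -50.03 tilt 0.03 force [ 0.3 -0.  -0.1] open 0.0187
shift before turn axes [-0.0011 -0.0001  0.0005] after turn [-0.0011 -0.0001  0.0005]
289 168
```

View pics/s23.png

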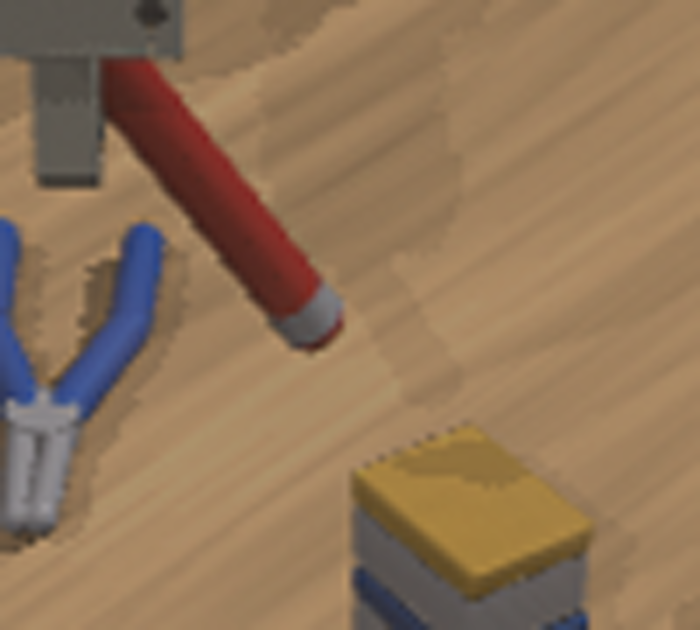

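View pics/t23.png

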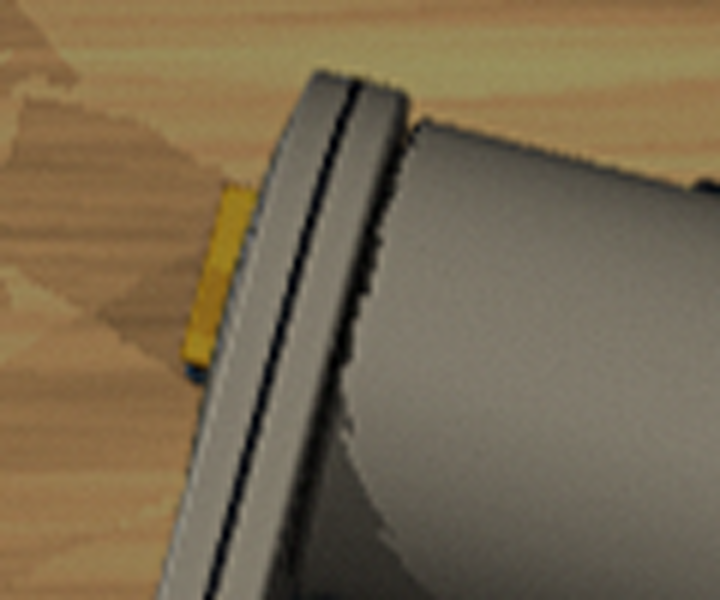

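Run:
```python
from fit2 import *
p=robot.read_camera('scene');c,h=frame()
C=[(155,65),(200,130),(250,200),(290,250),(318,284),(112,120),(150,172),(200,232),(240,282),(270,318),(310,350),(343,318),(285,338)]
pts=[((a+.5)/7-.5+280,(b+.5)/7-.5+145) for a,b in C]
v,f=fit(p,pts,c,h,[.07,.17,.6]);print(v.round(4),"tilt",np.degrees(v[2]).round(1),f.round(2))
L,a,n1,n2=geo(v,c,h)
for lid in([.5903,-.0057,.108],plane(p,280+472/7-.4,145+505/7-.4,.108)):
    d=np.array(lid)-L; print("lid",np.round(lid,4),"lens->lid along",(-d@a).round(4),"side",(d@n1).round(4),"up/down",(d@n2).round(4))
print("L",L)
im=cv2.resize(p['img'][145:235,280:380],None,fx=7,fy=7,interpolation=cv2.INTER_CUBIC)
t=lambda u,w:[int((u+.5-280)*7),int((w+.5-145)*7)]
cv2.polylines(im,[np.int32([t(*q) for q in hull(p,v,c,h)[:,0]])],True,(0,255,0),1)
cv2.line(im,t(*proj(p,L)),t(*proj(p,L-a*.08)),(255,0,255),1)
cv2.circle(im,t(*proj(p,[.5903,-.0057,.108])),4,(255,255,255),1)
cv2.imwrite('pics/o24.png',im)
```

```text
[0.0719 0.1729 0.5841] tilt 33.5 [-0.07  0.52  0.99  0.83  0.64  0.5   0.16  0.45  0.51  0.69  0.02 -0.02
  0.6 ]
lid [ 0.5903 -0.0057  0.108 ] lens->lid along 0.0804 side 0.0013 up/down -0.004
lid [ 0.5922 -0.0061  0.108 ] lens->lid along 0.0811 side -0.0002 up/down -0.0049
L [ 0.5546286  -0.03731879  0.17289611]
```

View pics/o24.png

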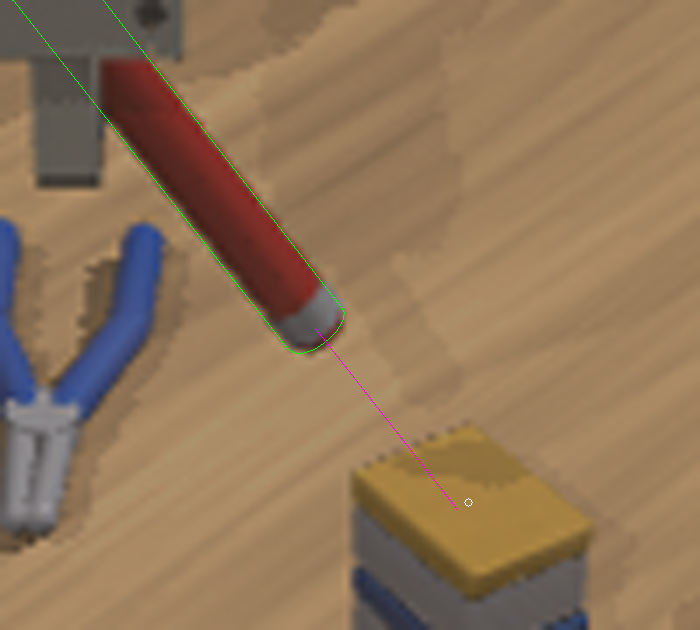

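Aim is within 5 mm and the lens distance is 80 mm. To check for creep, I'll hold for 1.5 s and fit again.

Request:
jog_arm(
  commands=[1,0,0,0,0,1,0,0,0,0,1,0,0,0,0,1,0,0,0,0,1,0,0,0,0,1,0,0,0,0,1,0,0,0,0,1,0,0,0,0,1,0,0,0,0,1,0,0,0,0,1,0,0,0,0,1,0,0,0,0,1,0,0,0,0,1,0,0,0,0,1,0,0,0,0,1,0,0,0,0,1,0,0,0,0,1,0,0,0,0],
)

```text
t: 31.5
tool_pos: [0.4994, -0.0828, 0.2287]
orientation: [-2.847, 1.328, -0.0]
force: [-0.9, -0.3, 0.4]
opening: 0.019
```

```bash
cat > auto.py <<'E'
from fit2 import *
# automatic: sub-pixel edges of red rod per row between rows, using red-ness; returns fit
def auto(p,r0,r1,c0,c1,v0,verbose=True):
    im=p["img"].astype(float); m=((im[...,2]>1.9*im[...,1])&(im[...,2]>45))
    up=[];lo=[];mid=[]
    c,h=frame()
    for r in range(r0,r1):
        k=np.where(m[r,c0:c1])[0]
        if len(k)>4: lo.append((k[0]+c0-.5,r)); up.append((k[-1]+c0+.5,r)); mid.append(((k[0]+k[-1])/2+c0,r))
    mid=np.array(mid); k=np.polyfit(mid[:,1],mid[:,0],1)
    return mid,k
E
python3 - <<'E'
from auto import *
p=robot.read_camera('scene');c,h=frame()
mid,k=auto(p,156,183,290,335,None); print(mid[:,0].tolist(),"dcol/drow",k[0], "resid",np.std(mid[:,0]-np.polyval(k,mid[:,1])).round(2))
# tilt implied by image slope, for lens at L
for th in np.radians([30,32,34,36,38,40]):
    L,a,_,_=geo([.0719,.1729,th],c,h); A=np.array(proj(p,L+.02*a));B=np.array(proj(p,L+.08*a)); print(np.degrees(th).round(),((A-B)[0]/(A-B)[1]).round(3), (A[0]-np.polyval(k,A[1])).round(2))
cv2.imwrite('pics/s25.png',cv2.resize(p['img'][145:235,280:380],None,fx=7,fy=7,interpolation=cv2.INTER_CUBIC))
print(robot.read_state()['t'])
E
python3 - <<'E'
import cv2,numpy as np
a=cv2.imread('pics/s23.png').astype(int);b=cv2.imread('pics/s25.png').astype(int)
d=np.abs(a-b).max(2);print((d[:400,100:360]>40).sum(), d.mean())
E
```

```text
[299.0, 299.0, 299.5, 300.0, 301.0, 301.0, 302.0, 303.0, 304.0, 305.0, 305.0, 306.0, 307.0, 308.0, 309.0, 309.0, 310.0, 311.0, 312.0, 312.5, 313.0, 314.0, 315.0, 316.0, 316.5, 317.0, 318.0] dcol/drow 0.7698412698412676 resid 0.36
30.0 0.681 0.34
32.0 0.738 -0.06
34.0 0.797 -0.46
36.0 0.859 -0.87
38.0 0.925 -1.27
40.0 0.993 -1.67
31.55
1 1.12537641723356
```

No creep: the picture has not changed over 1.5 s, and an independent slope fit gives about 33°. One last full view before handing in.

```bash
python3 -c "
from h import *
p=robot.read_camera('scene');cv2.imwrite('pics/s26.png',p['img'])"
```

```text
(no output)
```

View pics/s26.png

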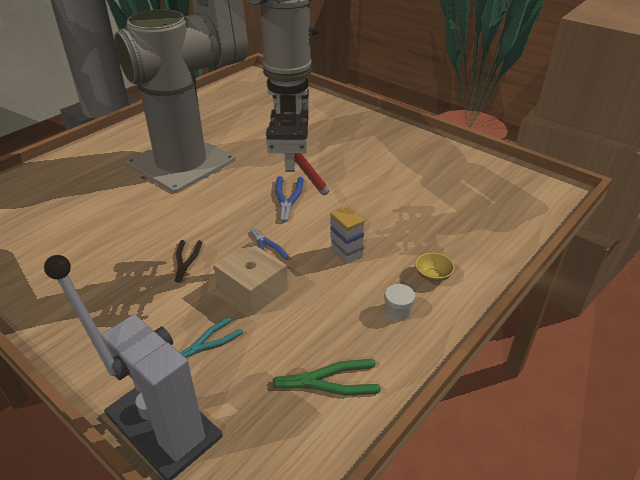

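The column at (347,235) is square, and the bowl, bead container and pliers stand where they started. The light at (312,172) points at the lid. Handing in.

```bash
python3 -c "
from plant import robot
print(robot.close_job())"
```

```text
the job is handed in; nothing more can be done
None
```

The job is handed in at about 31.6 s of the 69 s; no verdict was reported. The blue tin sits on the grey one and the yellow tin on the blue one. The red penlight is held over the yellow lid, shining at its middle.

**Column:** the last pictures show the tins square on each other. I did not measure their final offsets separately. The bowl, bead container and pliers look unmoved.

**Penlight tilt:** jog_arm can only turn the tool about its own z axis. So after drawing the light straight up, I pivoted it in a light grip against the organizer's top edge. I then clamped it at 60 N.

**Last checks on the light:**

| Check | Result |
|---|---|
| Lens to lid centre, along the axis | about 80 mm |
| Axis from lid centre | about 4–5 mm off |
| Lens height | about 0.17 m |
| Creep over a 1.5 s hold | none seen |

**What did not go as planned:** the light slid up in the fingers during the pivot, so it is gripped near its tail. It ended at about 33–34° from upright, not the 45° I aimed for. My fits ranged from 32.5° to 34.6°. All lie inside the 30–60° band but near its lower edge. I left it there because pushing further could have dropped it.

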